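Nest three filler spreaders on a notched hook

TASK

Hang the three filler spreaders from the drying block on the one notched hook, largest first: the large red one in the notch nearest the post, then the medium yellow one in the middle notch, then the small blue one in the front notch. Each must drop fully home to the bottom of its own notch, hang straight and be let go; how far the arm sticks out of its post is not known exactly, so feel for the notches gently and never force a spreader against the hook or its post (keep below about 20 N). Leave the glue bottle, tape roll and cup where they stand.

Things in the scene. Friction and masses are not known exactly. Their poses are not given: they have to be found in the camera images.
- hook_stand: Fixed stand: grey post (24 mm in x, 30 in y, 218 high) on a dark base plate 150 x 150 x 12 mm. Origin: bench level on the post's axis, z up. A steel arm sticks out of the post along the stand's own -x, roughly towards the robot: 18 mm wide (y -9 to 9), underside 190 mm high. Its top has three square notches; their floors are 200 mm high and the flat teeth between them 209 mm.
- hook_rear (a point): Where the rear notch's floor centre would be with the arm pushed right in (stand x -31, z 200 mm). In fact the arm is clamped 4 to 26 mm further out (-x), all notches and the tip together; no reading shows how far, nothing listed follows it. The clamp holds against 40 N or more, so the setting stays through the job. Axes as the stand's.
- hook_mid (a point): The same for the middle notch (stand x -59, z 200 mm with the arm pushed right in; really 4 to 26 mm further out). Each notch is 13 mm wide in x (handle bars are 10), 9 deep, straight-walled; notches are 28 mm apart, the teeth between them 15 long with flat tops. A spreader resting on a tooth hangs 9 mm too high and is not home.
- hook_front (a point): The same for the front notch (stand x -87, z 200 mm; really 4 to 26 mm further out). In front of it a tooth 13 mm long, then the red upturned tip, 10 mm long, its end 29.5 mm from this notch's centre, top 217 mm high. A handle's window must pass level over the tip from its free end, bar above 217 and window's lower edge below 190 mm, and is then lowered.
- block: Fixed slotted wooden block, 176 mm (x) by 134 mm (y), 42 mm high. Three slots along its y, at x = -48, 0 and 48 mm, 7.6 mm wide, 32 mm deep, their floors 10 mm above the bench. Origin: centre of its underside; z up.
- large: Filler spreader, red D-handle up, blade down (120 mm wide in y, 62 high, 5 thick in x). Starts upright in one of the block's slots; which one varies. Handle: 10 mm thick (x), 46 wide outside, flat sides 8 thick (pinch these along y). Window 30 wide, from 108 to 150 mm above the origin; bar above it 10 high. Origin: centre of the blade's lower edge; z up. 140 to 280 g.
- medium: Filler spreader, yellow D-handle up, blade down (95 mm wide in y, 54 high, 5 thick in x). Starts upright in one of the block's slots; which one varies. Handle: 10 mm thick (x), 46 wide outside, flat sides 8 thick (pinch these along y). Window 30 wide, from 96 to 138 mm above the origin; bar above it 10 high. Origin: centre of the blade's lower edge; z up. 110 to 225 g.
- small: Filler spreader, blue D-handle up, blade down (70 mm wide in y, 46 high, 5 thick in x). Starts upright in one of the block's slots; which one varies. Handle: 10 mm thick (x), 46 wide outside, flat sides 8 thick (pinch these along y). Window 30 wide, from 84 to 126 mm above the origin; bar above it 10 high. Origin: centre of the blade's lower edge; z up. 80 to 170 g.
- large_bar (a point): Middle of the underside of the top bar of the large spreader's handle: the face that rests on the notch floor. Axes as the spreader's.
- medium_bar (a point): Middle of the underside of the top bar of the medium spreader's handle: the face that rests on the notch floor. Axes as the spreader's.
- small_bar (a point): Middle of the underside of the top bar of the small spreader's handle: the face that rests on the notch floor. Axes as the spreader's.
- glue: White glue bottle, 56 mm in diameter, 130 mm high, orange cap, standing. Bystander. Origin: centre of its underside.
- tape: Brown roll of tape lying flat, 90 mm across, 25 mm high. Bystander. Origin: centre of its underside.
- cup: Paper-white cup, 72 mm across the rim, 85 mm high, standing. Bystander. Origin: centre of its underside.

How it is judged:
By the outcome, as a careful person would: the job done as asked, in the order asked, and still so for the second after the job is handed in, with the robot touching nothing.
It also fails if it takes over 72 s, if anything falls off the work surface, if the arm or the gripper's body presses on something with over 40 N, if the wrist force passes 120 N, or if a joint passes its speed limit or range.

ROBOT

A 6-joint arm with a two-finger parallel gripper is mounted at the origin on the work surface. World frame = base frame: x ahead of the robot, y to its left, z up, the work surface at z = 0. Lengths are in m, angles in degrees, forces in N, time in s.
With the tool pointing down it reaches from about 0.4 to 0.825 m from the base axis. Payload 7 kg.
Tool frame: the origin (TCP) lies at the very end of the fingers, on their centre line; the grasp point (between the pads) lies 19 mm behind it (r.grasp_offset is the z of the grasp point in the tool frame, in m); z points along the fingers, y is the direction in which the jaws open and shut (so a half turn about z gives the same grasp; the last joint's range is limited). The gripper opens to 88 mm and grips with 3 to 60 N. Pads are 19 mm wide; open, the fingers measure 130 mm over their backs; the gripper's body (78 mm by 193 mm) begins 47 mm behind the grasp point.
Start: joints at [-56.889, 20.546, 0.682, 0, -70.136, -16.507], TCP at [0.193, -0.647, 0.227] pointing down, gripper open.
Joint ranges: [-176.03, 176.03], [-82.01, 121.73], [-58.28, 71.71], [-173.87, 95.51], [-174.79, -0.11], [-173.66, 173.66]. Speed limits (degrees/s): [136.94, 136.94, 172.46, 180, 180, 180].

INTERFACE

Orientations are given as [roll, pitch, yaw] about the fixed x, y, z axes, in that order (R = Rz(yaw) Ry(pitch) Rx(roll)).
In Python, from plant import r gives the robot as it stands.
- The arm moves only by the tool carry_out, never from a script. Its argument "plan" is a list of rows, each a list of 6 numbers: the shift along the world's x, y, z in m, then the turn, a rotation vector about the world's x, y, z in rad. In form: [[tx, ty, tz, wx, wy, wz], ...]. A call has 1 to 12 rows; each row shifts and turns the pose as measured when the row begins; what a row does not reach is not made up. A row lasts 1/12 s, in which the tool goes at most 41.7 mm and 7.16 degrees, less where a joint would pass 70% of its speed; a pose out of reach is approached as far as the arm can. A call with a gripper value outside its range is refused whole. "fingers" is the closure, from -1 (fully open) to 1 (shut), set as the call begins (left out, the last holds). The fingers move at their own pace and stop on an object; "force" is the grip in N (left out, the last holds). Time passes only in rows, so rows that do not move let the fingers close. It gives the time, the measured TCP pose, the force and the opening at its end, in the units of the state.
- r.get_state(): the state, without advancing time (a new reading comes with each control period).
- r.capture(name): name is "scene" or "top" or "wrist"; returns the picture (384x512x3 uint8, red, green, blue); there is no depth.
- r.camera_model(name): a dict with "fov_y" (degrees; the focal length in pixels is half the picture's height over the tangent of half this angle, whatever the lens; pixels are square), "cx", "cy" (the principal point, pixels), "R" (3x3) and "t" (3): a world point X has camera coordinates R X + t; the wrist camera has in their place "mount" (4x4, takes a point from camera to tool coordinates, whose origin is the TCP and whose axes are the flange's). Camera axes: x right, y down, z forward; pixel columns grow to the right and rows downward; lengths in m; the calibration is good to about 2 mm. A picture is of the moment at which its call begins: read the wrist's pose just before it. camera_model takes no time and is no camera call.
- r.close_job(): hands the job in, once; it reports no verdict.
The state is a dict: "time_s": time; "joints": joint angles; "qd": joint speeds; "joint_torque": joint torques, N m; "tcp_pos": TCP position; "eef_rot": TCP orientation; "contact_force": force on the tool from outside, world axes, zero at the start; "moment": the same for the moment, N m; "gripper_width": finger opening in m.
Only numpy, scipy, OpenCV 4.12 (cv2) and the standard library are available. Lean on these libraries where they do the work, as an engineer would, in place of code of your own. Each camera call takes 0.05 s, during which the arm holds its last target.

## Working session

There is one attempt and no reset: what is moved stays moved. The work goes in short steps, Python scripts to look and compute and a tool call to move; the robot and the scene stay as the last step left them, time stands still between calls to the robot, and variables do not carry over. Pictures are saved under pics/ and viewed, and the job is handed in when it is done.

Besides the shell and the picture viewer there is one more tool, called as name([rows], argument=value, ...), one row to a line, values as JSON. carry_out: Moves the arm, as the interface text tells. Its arguments: {"type":"object","properties":{"plan":{"type":"array"},"fingers":{"type":"number"},"force":{"type":"number"}},"required":["plan"]}

```bash
ls; mkdir -p pics; python3 - <<'E'
from plant import r
import cv2
print(r.get_state())
for n in ["scene","top","wrist"]:
    im=r.capture(n); cv2.imwrite(f"pics/{n}0.png",im[:,:,::-1])
    m=r.camera_model(n); print(n,m)
print(r.grasp_offset)
E
```

```text
pics
{'time_s': 0.0, 'joints': array([-5.68889284e+01,  2.05923732e+01,  6.32973098e-01, -1.99150743e-02,
       -7.01366361e+01, -1.65091459e+01]), 'qd': array([-0.03282116, -0.05085337,  0.0905501 , -0.06663058, -0.10734925,
       -0.09453434]), 'joint_torque': array([ 3.62684923e-04, -5.82724857e+01,  2.93056870e+01,  6.99741483e+00,
        6.79255289e-03, -1.20662326e-04]), 'tcp_pos': array([ 0.19271285, -0.64638222,  0.22560667]), 'eef_rot': array([ 1.79902603e+02, -9.34357961e-03, -1.63404849e+02]), 'contact_force': array([ 0.95759862, -0.01848967,  0.26966016]), 'moment': array([-0.05857962,  0.01757082, -0.03487648]), 'gripper_width': 0.08762876868412822}
scene {'fov_y': 55.65987823944455, 'cx': 245.48740907418005, 'cy': 185.8292076260252, 'R': array([[-0.74997259,  0.66140754,  0.00900962],
       [ 0.44596869,  0.5156512 , -0.73158443],
       [-0.48852128, -0.54465026, -0.68169132]]), 't': array([ 0.52098748, -0.11097716,  1.25852234])}
top {'fov_y': 57.61909529782451, 'cx': 259.49767908821474, 'cy': 188.9247119537003, 'R': array([[-0.01248204, -0.99988992,  0.00802187],
       [-0.99007968,  0.01123594, -0.14005704],
       [ 0.13995149, -0.00969049, -0.99011094]]), 't': array([-0.0926269 ,  0.6129547 ,  0.96318667])}
wrist {'fov_y': 70.98033858679926, 'cx': 252.60845608002407, 'cy': 187.9257358108344, 'mount': array([[ 5.75936515e-05, -9.69641175e-01, -2.44532181e-01,
         6.42449906e-02],
       [ 9.99999867e-01, -6.93249749e-05,  5.10419501e-04,
         5.34435993e-04],
       [-5.11875953e-04, -2.44532178e-01,  9.69641043e-01,
        -1.57486842e-01],
       [ 0.00000000e+00,  0.00000000e+00,  0.00000000e+00,
         1.00000000e+00]])}
-0.0188
```

View pics/scene0.png

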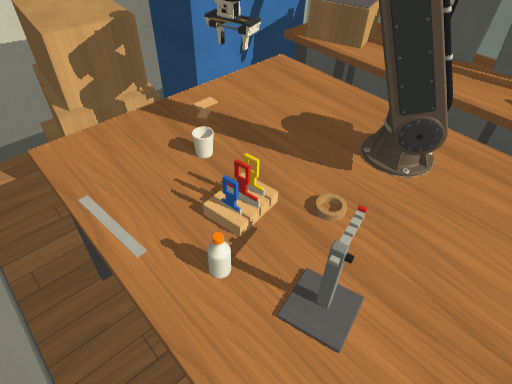

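View pics/top0.png

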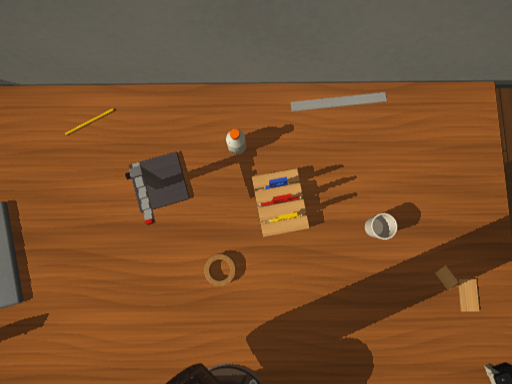

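View pics/wrist0.png

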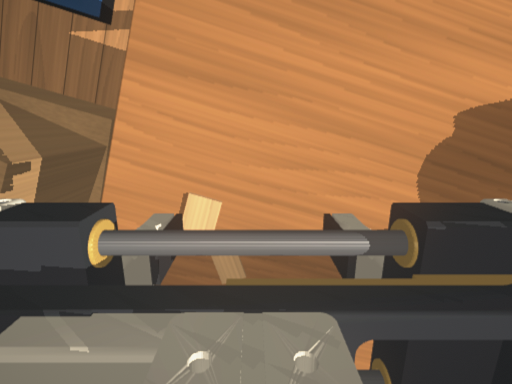

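The top view shows block handles at about (277,183) blue, (279,200) red and (284,217) yellow. The hook's red tip is at about (149,221) and its post at about (137,172). I'll zoom in and measure.

```bash
cat > h.py <<'E'
import numpy as np, cv2
from plant import r
def cam(n):
    m=r.camera_model(n); f=192/np.tan(np.radians(m['fov_y']/2)); return m,f
def ray(n,px):
    m,f=cam(n); R=np.array(m['R']);t=np.array(m['t'])
    d=R.T@np.array([(px[0]-m['cx'])/f,(px[1]-m['cy'])/f,1.]); return -R.T@t,d
def onz(n,px,z):
    c,d=ray(n,px); return c+d*(z-c[2])/d[2]
def proj(n,X):
    m,f=cam(n); p=np.array(m['R'])@np.array(X)+m['t']; return np.array([m['cx']+f*p[0]/p[2],m['cy']+f*p[1]/p[2]])
def tri(pairs):
    A=np.zeros((3,3));b=np.zeros(3)
    for n,p in pairs:
        c,d=ray(n,p);d=d/np.linalg.norm(d);P=np.eye(3)-np.outer(d,d);A+=P;b+=P@c
    return np.linalg.solve(A,b)
E
python3 - <<'E'
from h import *
s=cv2.imread('pics/scene0.png');t=cv2.imread('pics/top0.png')
def crop(im,x0,y0,w,h,k,n): cv2.imwrite(n,cv2.resize(im[y0:y0+h,x0:x0+w],None,fx=k,fy=k,interpolation=cv2.INTER_CUBIC))
crop(t,110,140,90,95,6,'pics/t_hook.png'); crop(t,240,160,80,85,6,'pics/t_block.png')
crop(s,270,195,110,155,3.8,'pics/s_hook.png'); crop(s,195,145,90,95,6,'pics/s_block.png')
print('cams',ray('top',(0,0))[0],ray('scene',(0,0))[0])
hsv=cv2.cvtColor(t,cv2.COLOR_BGR2HSV); hs=cv2.cvtColor(s,cv2.COLOR_BGR2HSV)
M={'red':[((0,190,90),(5,255,255)),((174,190,90),(180,255,255))],'yel':[((24,170,120),(34,255,255))],'blu':[((105,150,60),(125,255,255))]}
for nm,im in(('top',hsv),('scene',hs)):
  for c,rs in M.items():
    m=sum(cv2.inRange(im,a,b) for a,b in rs)
    cs,_=cv2.findContours(m.astype(np.uint8),0,2)
    for q in cs:
        if cv2.contourArea(q)>12: print(nm,c,cv2.contourArea(q),cv2.boundingRect(q),cv2.minAreaRect(q))
E
```

```text
cams [ 0.47091842 -0.09017007  1.04025332] [1.05503361 0.39809498 0.77204069]
top red 16.5 (145, 219, 7, 5) ((148.0, 221.0), (4.0, 6.0), 90.0)
top red 134.5 (261, 194, 38, 12) ((279.128662109375, 198.99472045898438), (6.664466857910156, 37.83815383911133), 79.50852966308594)
top yel 46.0 (270, 213, 27, 9) ((283.0192565917969, 217.09616088867188), (3.7262067794799805, 27.064027786254883), 78.69007110595703)
top blu 70.0 (266, 178, 21, 11) ((275.83990478515625, 182.3061981201172), (6.670832633972168, 21.736419677734375), 77.00537872314453)
scene red 30.5 (358, 205, 9, 8) ((362.0, 208.5), (8.497057914733887, 4.472135543823242), 26.56505012512207)
scene red 367.5 (234, 159, 24, 42) ((244.11767578125, 179.97059631347656), (44.626548767089844, 16.24988555908203), 75.96376037597656)
scene yel 187.5 (244, 153, 19, 38) ((252.67095947265625, 171.6143798828125), (38.70254898071289, 14.005335807800293), 82.14668273925781)
scene blu 345.0 (222, 176, 18, 35) ((229.62876892089844, 193.10971069335938), (35.008155822753906, 16.307897567749023), 85.42607879638672)
scene blu 14.0 (229, 23, 12, 4) ((234.5, 24.5), (3.0, 11.0), 90.0)
scene blu 133.5 (240, 0, 14, 16) ((246.5, 7.5), (15.0, 13.0), 90.0)
scene blu 3261.0 (189, 0, 111, 85) ((244.0, 42.0), (84.0, 110.0), 90.0)
```

View pics/t_hook.png

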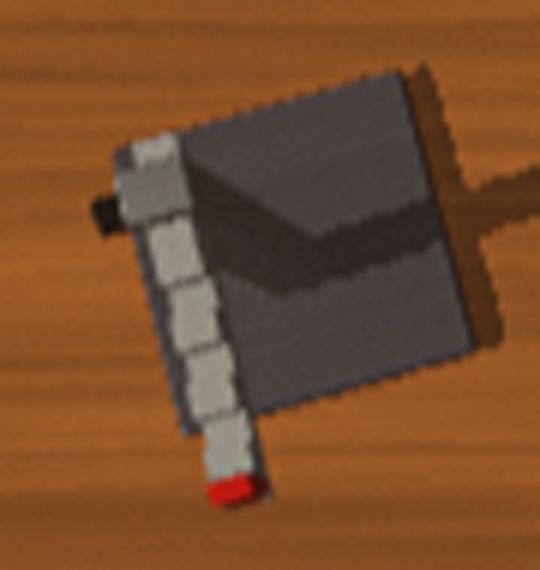

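View pics/t_block.png

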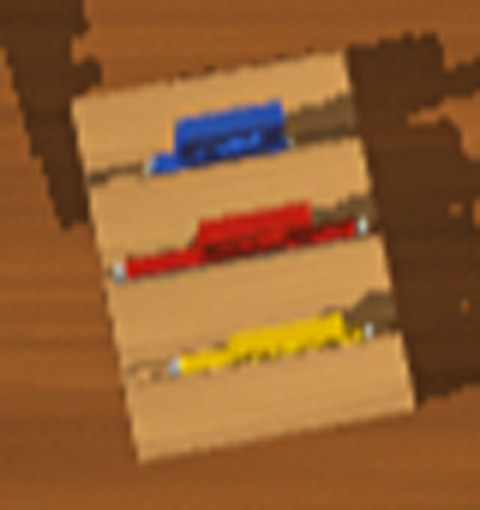

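View pics/s_hook.png

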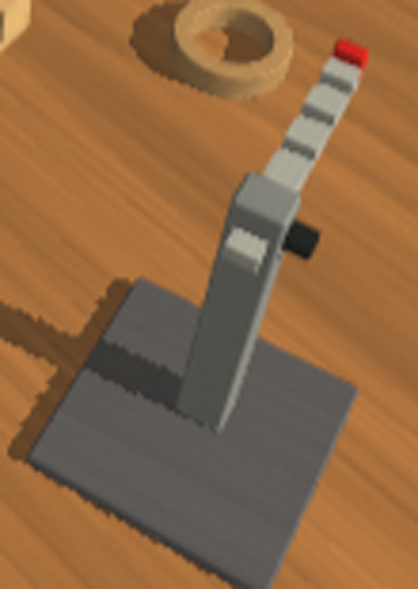

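```bash
python3 - <<'E'
from h import *
def u(p,o,k): return ((p[0]+.5)/k-.5+o[0],(p[1]+.5)/k-.5+o[1])
def rep(C,nm):
    C=np.array(C);c=C.mean(0);print(nm,'centre',c.round(4),'sides',[np.linalg.norm(C[i]-C[(i+1)%4]).round(4) for i in range(4)],'dirs',[np.degrees(np.arctan2(*(C[(i+1)%4]-C[i])[1::-1])).round(1) for i in range(4)])
rep([onz('top',u(p,(240,160),6),.042) for p in[(73,100),(347,50),(413,410),(137,462)]],'block')
rep([onz('top',u(p,(110,140),6),.012) for p in[(118,150),(402,72),(475,350),(190,432)]],'base')
rep([onz('scene',u(p,(270,195),3.8),.012) for p in[(140,280),(357,390),(270,590),(30,460)]],'base sc')
# post top corners
rep([onz('top',u(p,(110,140),6),.218) for p in[(115,175),(183,163),(190,212),(122,228)]],'post')
rep([onz('scene',u(p,(270,195),3.8),.218) for p in[(251,172),(301,195),(283,226),(235,207)]],'post sc')
# red tip top face, tooth lines
for p in [(208,484),(262,478),(212,506),(262,500)]: print('tip',onz('top',u(p,(110,140),6),.217).round(4))
for n,p in [('f/m',[(188,414),(240,405)]),('m/r',[(188,352),(232,342)]),('r',[(170,290),(216,280)]),('r0',[(150,226),(196,216)])]:
    print(n,[onz('top',u(q,(110,140),6),.209).round(4) for q in p])
# handle tops
for nm,c,z,pts in [('blu',0,.146,[(176,122),(282,102)]),('red',0,.170,[(200,220),(308,203)]),('yel',0,.158,[(232,330),(343,313)])]:
    print(nm,[onz('top',u(q,(240,160),6),z).round(4) for q in pts])
E
```

```text
block centre [ 0.574  -0.1584  0.042 ] sides [np.float64(0.1353), np.float64(0.1763), np.float64(0.1332), np.float64(0.1762)] dirs [np.float64(-80.1), np.float64(-171.3), np.float64(99.9), np.float64(9.3)]
base centre [0.643  0.1987 0.012 ] sides [np.float64(0.1458), np.float64(0.1463), np.float64(0.1441), np.float64(0.1471)] dirs [np.float64(-74.7), np.float64(-164.6), np.float64(105.6), np.float64(16.1)]
base sc centre [0.6437 0.2037 0.012 ] sides [np.float64(0.1455), np.float64(0.1427), np.float64(0.1464), np.float64(0.1477)] dirs [np.float64(106.1), np.float64(16.3), np.float64(-72.0), np.float64(-164.0)]
post centre [0.6314 0.1986 0.218 ] sides [np.float64(0.0272), np.float64(0.0202), np.float64(0.0274), np.float64(0.0218)] dirs [np.float64(-80.3), np.float64(-170.1), np.float64(103.0), np.float64(9.6)]
post sc centre [0.6353 0.2009 0.218 ] sides [np.float64(0.0267), np.float64(0.023), np.float64(0.0244), np.float64(0.0251)] dirs [np.float64(105.9), np.float64(14.7), np.float64(-69.2), np.float64(-159.9)]
tip [0.5161 0.173  0.217 ]
tip [0.5182 0.152  0.217 ]
tip [0.5076 0.1712 0.217 ]
tip [0.5097 0.1518 0.217 ]
f/m [array([0.5444, 0.1844, 0.209 ]), array([0.5477, 0.164 , 0.209 ])]
m/r [array([0.5691, 0.1853, 0.209 ]), array([0.5729, 0.1679, 0.209 ])]
r [array([0.5942, 0.1933, 0.209 ]), array([0.598 , 0.1751, 0.209 ])]
r0 [array([0.6202, 0.2023, 0.209 ]), array([0.6241, 0.184 , 0.209 ])]
blu [array([ 0.6207, -0.1237,  0.146 ]), array([ 0.6289, -0.1698,  0.146 ])]
red [array([ 0.575 , -0.1321,  0.17  ]), array([ 0.5816, -0.1776,  0.17  ])]
yel [array([ 0.5296, -0.1454,  0.158 ]), array([ 0.5362, -0.1924,  0.158 ])]
```

carry_out([
  [0.028,0.03,0.003,0,0,-0.011],
  [0.028,0.03,0.003,0,0,-0.011],
  [0.028,0.03,0.003,0,0,-0.011],
  [0.028,0.03,0.003,0,0,-0.011],
  [0.028,0.03,0.003,0,0,-0.011],
  [0.028,0.03,0.003,0,0,-0.011],
  [0.028,0.03,0.003,0,0,-0.011],
  [0.028,0.03,0.003,0,0,-0.011],
  [0.028,0.03,0.003,0,0,-0.011],
  [0.028,0.03,0.003,0,0,-0.011],
  [0.028,0.03,0.003,0,0,-0.011],
  [0.028,0.03,0.003,0,0,-0.011],
], fingers=-1)

```text
time_s: 1.15
tcp_pos: [0.525, -0.2795, 0.2572]
eef_rot: [179.5, -0.3, -172.0]
contact_force: [0.6, -1.6, 0.4]
gripper_width: 0.087
```

carry_out([
  [0.03,0.028,0.001,0,0,0.005],
  [0.03,0.028,0.001,0,0,0.005],
  [0.03,0.028,0,0,0,0.005],
  [0.03,0.028,0,0,0,0.005],
  [0.02,0.02,0,0,0,0.002],
  [0,0,0,0,0,0],
  [0,0,0,0,0,0],
])

```text
time_s: 1.73
tcp_pos: [0.6706, -0.1357, 0.2573]
eef_rot: [179.5, -0.3, -170.3]
contact_force: [-0.3, 0.1, 0.4]
gripper_width: 0.0874
```

```bash
cat >> h.py <<'E'
from scipy.spatial.transform import Rotation as Ro
def wsnap(name):
    s=r.get_state(); im=r.capture('wrist'); cv2.imwrite(f'pics/{name}.png',im[:,:,::-1])
    np.savez(f'pics/{name}.npz',p=s['tcp_pos'],e=s['eef_rot']); print(name,s['time_s'],s['tcp_pos'].round(4),s['eef_rot'].round(2)); return im
def wray(name,px):
    d=np.load(f'pics/{name}.npz'); R=Ro.from_euler('xyz',d['e'],degrees=True).as_matrix(); m,f=cam('wrist'); M=np.array(m['mount'])
    v=np.array([(px[0]-m['cx'])/f,(px[1]-m['cy'])/f,1.])
    return R@M[:3,3]+d['p'], R@(M[:3,:3]@v)
def wonz(name,px,z):
    c,v=wray(name,px); return c+v*(z-c[2])/v[2]
E
python3 -c "
from h import *
wsnap('w1')"
```

```text
w1 1.7333 [ 0.6706 -0.1357  0.2573] [ 179.45   -0.31 -170.31]
```

View pics/w1.png

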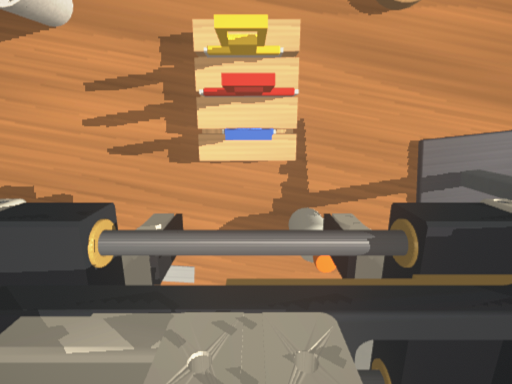

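```bash
python3 - <<'E'
from h import *
w=cv2.imread('pics/w1.png')
cv2.imwrite('pics/w1c.png',cv2.resize(w[5:170,185:310],None,fx=4.6,fy=3.6,interpolation=cv2.INTER_NEAREST)) if 0 else cv2.imwrite('pics/w1c.png',cv2.resize(w[10:165,185:310],None,fx=3.8,fy=3.8,interpolation=cv2.INTER_CUBIC))
for x in(240,250,260):
    print(x,[(y,tuple(int(v) for v in w[y,x][::-1])) for y in list(range(12,32))+list(range(70,90))+list(range(125,143))])
E
```

```text
240 [(12, (194, 129, 77)), (13, (197, 133, 76)), (14, (232, 187, 75)), (15, (245, 226, 74)), (16, (246, 231, 75)), (17, (246, 231, 75)), (18, (245, 231, 75)), (19, (246, 231, 75)), (20, (245, 231, 74)), (21, (246, 231, 75)), (22, (246, 231, 75)), (23, (246, 231, 76)), (24, (246, 231, 75)), (25, (246, 232, 76)), (26, (247, 232, 76)), (27, (241, 213, 68)), (28, (188, 150, 52)), (29, (144, 115, 43)), (30, (146, 117, 48)), (31, (205, 159, 93)), (70, (239, 203, 136)), (71, (240, 205, 137)), (72, (240, 173, 119)), (73, (237, 113, 84)), (74, (236, 78, 64)), (75, (236, 76, 62)), (76, (236, 77, 62)), (77, (236, 77, 63)), (78, (236, 78, 63)), (79, (236, 77, 62)), (80, (236, 78, 63)), (81, (236, 78, 63)), (82, (236, 77, 62)), (83, (237, 78, 64)), (84, (238, 77, 62)), (85, (200, 68, 54)), (86, (144, 62, 48)), (87, (160, 66, 52)), (88, (171, 67, 55)), (89, (171, 68, 55)), (125, (241, 207, 139)), (126, (242, 206, 137)), (127, (218, 174, 140)), (128, (136, 141, 200)), (129, (97, 133, 221)), (130, (97, 131, 217)), (131, (97, 133, 218)), (132, (97, 132, 218)), (133, (97, 132, 217)), (134, (97, 133, 2
[... 2082 characters left out ...]
3)), (77, (236, 78, 63)), (78, (236, 78, 63)), (79, (236, 79, 64)), (80, (236, 78, 63)), (81, (236, 78, 64)), (82, (236, 79, 64)), (83, (237, 79, 64)), (84, (237, 77, 63)), (85, (200, 69, 54)), (86, (145, 63, 48)), (87, (161, 67, 53)), (88, (171, 69, 55)), (89, (171, 69, 55)), (125, (240, 203, 138)), (126, (241, 203, 135)), (127, (226, 182, 147)), (128, (159, 166, 235)), (129, (102, 141, 230)), (130, (94, 124, 207)), (131, (97, 132, 217)), (132, (98, 133, 218)), (133, (98, 133, 217)), (134, (98, 133, 217)), (135, (97, 132, 217)), (136, (98, 134, 217)), (137, (97, 133, 217)), (138, (95, 132, 218)), (139, (131, 146, 209)), (140, (230, 192, 173)), (141, (245, 214, 146)), (142, (242, 209, 141))]
```

View pics/w1c.png

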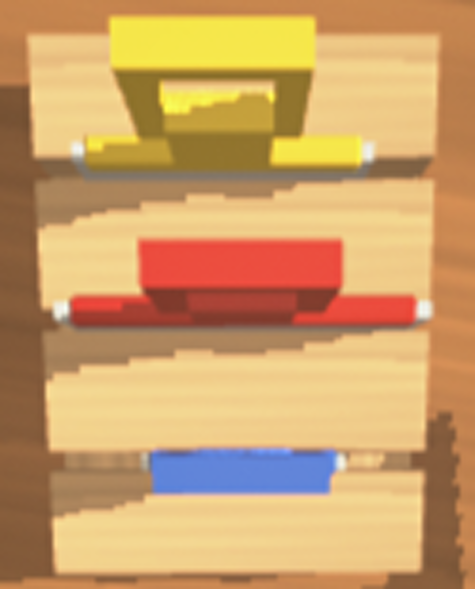

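```bash
python3 - <<'E'
from h import *
for nm,z,(x0,x1,y0,y1) in [('yel',.158,(213.6,267.6,14.0,27.6)),('red',.170,(221.3,274.8,72.3,85.2)),('blu',.146,(224.6,271.7,130.0,139.4))]:
    C=np.array([wonz('w1',p,z) for p in[(x0,y0),(x1,y0),(x1,y1),(x0,y1)]])
    d=C[0]-C[1]
    print(nm,C.mean(0).round(4),[np.linalg.norm(C[i]-C[(i+1)%4]).round(4) for i in range(4)],np.degrees(np.arctan2(d[1],d[0])).round(2))
# slot/block edges
C=np.array([wonz('w1',((x+.5)/3.8-.5+185,(y+.5)/3.8-.5+10),.042) for x,y in[(27,35),(438,35),(422,572),(55,574)]])
print('block',C.mean(0).round(4),[np.linalg.norm(C[i]-C[(i+1)%4]).round(4) for i in range(4)],[np.degrees(np.arctan2(*(C[(i+1)%4]-C[i])[1::-1])).round(1) for i in range(4)])
E
```

```text
yel [ 0.5273 -0.1687  0.158 ] [np.float64(0.0458), np.float64(0.0104), np.float64(0.0463), np.float64(0.0104)] -80.12
red [ 0.5735 -0.1545  0.17  ] [np.float64(0.0453), np.float64(0.0103), np.float64(0.0458), np.float64(0.0103)] -80.22
blu [ 0.6208 -0.1467  0.146 ] [np.float64(0.046), np.float64(0.0091), np.float64(0.0464), np.float64(0.0091)] -80.33
block [ 0.574 -0.157  0.042] [np.float64(0.1336), np.float64(0.1757), np.float64(0.1344), np.float64(0.1758)] [np.float64(99.9), np.float64(10.2), np.float64(-80.1), np.float64(-170.1)]
```

carry_out([
  [-0.002,0.038,0.001,0.001,0,0.012],
  [-0.002,0.038,0.001,0.001,0,0.012],
  [-0.002,0.038,0,0.001,0,0.012],
  [-0.002,0.038,0,0.001,0,0.012],
  [-0.002,0.038,0,0.001,0,0.012],
  [-0.002,0.038,0,0.001,0,0.012],
  [-0.002,0.038,0,0.001,0,0.012],
  [-0.002,0.038,0,0.001,0,0.012],
  [-0.002,0.03,0,0.001,0,0.012],
  [0,0,0,0,0,0],
  [0,0,0,0,0,0],
])

```text
time_s: 2.7
tcp_pos: [0.6436, 0.1977, 0.2596]
eef_rot: [178.9, -0.3, -164.8]
contact_force: [-0.5, -0.0, 0.0]
gripper_width: 0.0875
```

```bash
python3 -c "
from h import *
im=wsnap('w2'); cv2.imwrite('pics/w2c.png',cv2.resize(im[0:215,180:360,::-1],None,fx=2.7,fy=2.7,interpolation=cv2.INTER_CUBIC))
print(r.get_state()['qd'])"
```

```text
w2 2.7 [0.6436 0.1977 0.2596] [ 178.91   -0.34 -164.84]
[-1.43030581 -0.2218683  -0.1246936   0.11917375 -0.00396313  0.21710257]
```

View pics/w2.png

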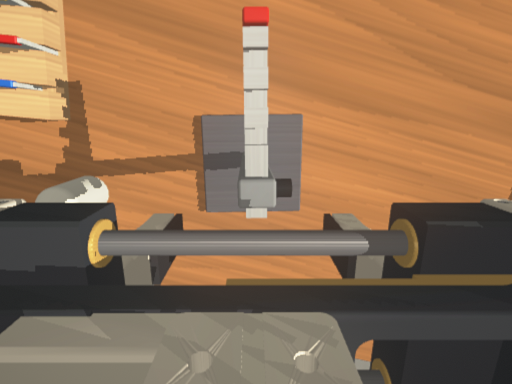

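View pics/w2c.png

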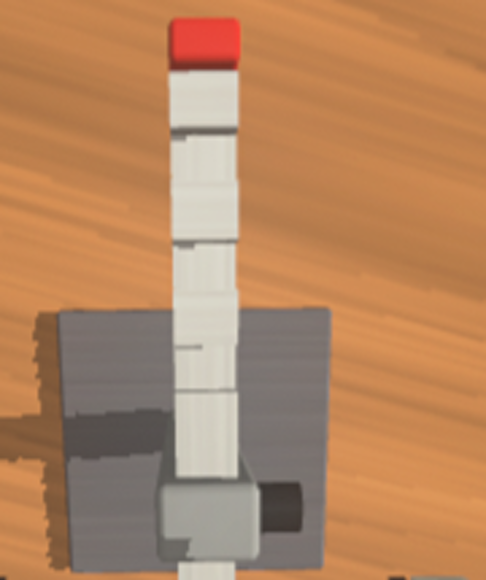

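```bash
python3 - <<'E'
from h import *
def P(x,y,z): return wonz('w2',((x+.5)/2.7-.5+180,(y+.5)/2.7-.5),z)
L=[('tip end',169,239,18.5,.217),('tip inner',170,239,62,.217),('F front',170,238,128,.209),('F back',171.5,239,183,.209),('M front',172,239,240,.209),('M back',173,239,292,.209),('R front',174,238.5,346,.209),('R back',175,238.5,390,.209),('post front',163,256,484,.218),('post back',160,258,558,.218)]
C=[]
for n,x0,x1,y,z in L:
    a,b=P(x0,y,z),P(x1,y,z); C.append((a+b)/2); print(n,C[-1].round(4),'w',np.linalg.norm(a-b).round(4))
C=np.array(C); v=np.linalg.svd(C[:8,:2]-C[:8,:2].mean(0))[2][0]; v*=np.sign(v[0]); print('yaw',np.degrees(np.arctan2(v[1],v[0])))
s=C[:,:2]@v; print((s-s[0]).round(4)); print('lateral',(C[:,:2]@np.array([-v[1],v[0]])).round(4))
# base corners
for x,y in[(60,310),(330,308),(323,568),(70,572)]: print(P(x,y,.012).round(4))
E
```

```text
tip end [0.5106 0.165  0.217 ] w 0.0171
tip inner [0.5198 0.1676 0.217 ] w 0.017
F front [0.5322 0.1711 0.209 ] w 0.0178
F back [0.545 0.175 0.209] w 0.018
M front [0.5587 0.1788 0.209 ] w 0.0181
M back [0.5717 0.1825 0.209 ] w 0.0182
R front [0.5857 0.1864 0.209 ] w 0.0181
R back [0.5974 0.1898 0.209 ] w 0.018
post front [0.6218 0.197  0.218 ] w 0.0261
post back [0.6428 0.2026 0.218 ] w 0.0282
yaw 15.931797610027546
[0.     0.0095 0.0224 0.0357 0.05   0.0636 0.0781 0.0903 0.1156 0.1374]
lateral [0.0185 0.0185 0.0185 0.0187 0.0186 0.0186 0.0185 0.0185 0.0187 0.0184]
[0.5905 0.1129 0.012 ]
[0.5514 0.2528 0.012 ]
[0.6932 0.2937 0.012 ]
[0.7334 0.1508 0.012 ]
```

```bash
cat >> h.py <<'E'
def to(pos,yaw):
    s=r.get_state(); R=Ro.from_euler('xyz',s['eef_rot'],degrees=True); T=Ro.from_euler('xyz',[180,0,yaw],degrees=True)
    print('t',round(s['time_s'],2),'pos',s['tcp_pos'].round(4),'eul',s['eef_rot'].round(2),'F',s['contact_force'].round(1),'w',round(s['gripper_width'],4))
    print('  d',(np.array(pos)-s['tcp_pos']).round(4),'rv',(T*R.inv()).as_rotvec().round(4))
E
python3 -c "
from h import *
to([.5735,-.1545,.2],-170.2)"
```

```text
t 2.75 pos [0.6437 0.1974 0.2596] eul [ 178.9    -0.34 -164.87] F [-0.5 -0.1 -0.1] w 0.0879
  d [-0.0702 -0.3519 -0.0596] rv [-0.0175 -0.0099 -0.0929]
```

carry_out([
  [-0.008,-0.039,0,-0.002,-0.001,-0.01],
  [-0.008,-0.039,0,-0.002,-0.001,-0.01],
  [-0.008,-0.039,0,-0.002,-0.001,-0.01],
  [-0.008,-0.039,0,-0.002,-0.001,-0.01],
  [-0.008,-0.039,-0.005,-0.002,-0.001,-0.01],
  [-0.008,-0.039,-0.01,-0.002,-0.001,-0.01],
  [-0.008,-0.039,-0.01,-0.002,-0.001,-0.01],
  [-0.007,-0.036,-0.015,-0.002,-0.001,-0.01],
  [-0.007,-0.036,-0.015,-0.002,-0.001,-0.01],
  [0,-0.01,0,0,0,0],
  [0,0,0,0,0,0],
])

```text
time_s: 3.67
tcp_pos: [0.5628, -0.1793, 0.2069]
eef_rot: [-179.8, 0.2, -171.3]
contact_force: [0.6, -0.6, 0.5]
gripper_width: 0.088
```

```bash
python3 -c "
from h import *
to([.5735,-.1545,.128],-170.2)"
```

```text
t 3.67 pos [ 0.5628 -0.1793  0.2069] eul [-179.83    0.19 -171.3 ] F [ 0.6 -0.6  0.5] w 0.088
  d [ 0.0107  0.0248 -0.0789] rv [0.0025 0.0038 0.0193]
```

carry_out([
  [0.01,0.024,0,0.002,0.003,0.019],
  [0,0,0,0,0,0],
  [0,0,0,0,0,0],
])

```text
time_s: 3.92
tcp_pos: [0.5707, -0.1595, 0.2078]
eef_rot: [-180.0, 0.1, -170.7]
contact_force: [-0.3, 0.1, 0.1]
gripper_width: 0.0876
```

```bash
python3 -c "
from h import *
to([.5735,-.1545,.128],-170.2)"
```

```text
t 3.92 pos [ 0.5707 -0.1595  0.2078] eul [-1.7996e+02  5.0000e-02 -1.7070e+02] F [-0.3  0.1  0.1] w 0.0876
  d [ 0.0028  0.005  -0.0798] rv [0.0005 0.001  0.0088]
```

carry_out([
  [0.003,0.006,-0.02,0,0.001,0.009],
  [0,0,-0.02,0,0,0],
  [0,0,-0.02,0,0,0],
  [0,0,-0.015,0,0,0],
  [0,0,0,0,0,0],
  [0,0,0,0,0,0],
])

```text
time_s: 4.42
tcp_pos: [0.5751, -0.1533, 0.135]
eef_rot: [-179.9, 0.5, -170.2]
contact_force: [-0.5, -0.0, 0.9]
gripper_width: 0.0878
```

```bash
python3 -c "
from h import *
to([.5735,-.1545,.128],-170.2)"
```

```text
t 4.42 pos [ 0.5751 -0.1533  0.135 ] eul [-179.86    0.46 -170.17] F [-0.5 -0.   0.9] w 0.0878
  d [-0.0016 -0.0012 -0.007 ] rv [ 0.0009  0.0084 -0.0006]
```

carry_out([
  [-0.002,-0.002,-0.009,0.001,0.011,-0.001],
  [0,0,0,0,0,0],
  [0,0,0,0,0,0],
])

```text
time_s: 4.67
tcp_pos: [0.5742, -0.1556, 0.1281]
eef_rot: [-180.0, -0.0, -170.2]
contact_force: [0.2, -0.3, -0.3]
gripper_width: 0.0875
```

```bash
python3 -c "
from h import *
to([.5735,-.1545,.128],-170.2)"
```

```text
t 4.67 pos [ 0.5742 -0.1556  0.1281] eul [-1.7999e+02 -2.0000e-02 -1.7020e+02] F [ 0.2 -0.3 -0.3] w 0.0875
  d [-0.0007  0.0011 -0.0001] rv [ 0.0002 -0.0002  0.    ]
```

carry_out([
  [-0.001,0.001,0,0,0,0],
  [0,0,0,0,0,0],
  [0,0,0,0,0,0],
  [0,0,0,0,0,0],
  [0,0,0,0,0,0],
  [0,0,0,0,0,0],
], fingers=1, force=22)

```text
time_s: 5.17
tcp_pos: [0.5745, -0.1546, 0.1307]
eef_rot: [-179.9, 0.2, -170.2]
contact_force: [-0.4, -0.0, 0.6]
gripper_width: 0.0534
```

```bash
python3 -c "
from h import *
to([.5735,-.1545,.2],-170.2)"
```

```text
t 5.17 pos [ 0.5745 -0.1546  0.1307] eul [-179.95    0.21 -170.2 ] F [-0.4 -0.   0.6] w 0.0534
  d [-0.001   0.0001  0.0693] rv [0.0003 0.0038 0.    ]
```

carry_out([
  [0,0,-0.003,0,0,0],
  [0,0,0,0,0,0],
  [0,0,0,0,0,0],
  [0,0,0,0,0,0],
])

```text
time_s: 5.5
tcp_pos: [0.5749, -0.1547, 0.1279]
eef_rot: [-179.9, 0.3, -170.2]
contact_force: [0.1, -0.7, 2.0]
gripper_width: 0.0456
```

```bash
python3 -c "
from h import *
to([.5735,-.1545,.2],-170.2)"
```

```text
t 5.5 pos [ 0.5749 -0.1547  0.1279] eul [-179.93    0.27 -170.19] F [ 0.1 -0.7  2. ] w 0.0456
  d [-0.0014  0.0002  0.0721] rv [ 0.0005  0.0048 -0.0001]
```

carry_out([
  [0,0,0.008,0,0.003,0],
  [0,0,0.015,0,0,0],
  [0,0,0.02,0,0,0],
  [0,0,0.02,0,0,0],
  [0,0,0.015,0,0,0],
  [0,0,0,0,0,0],
])

```text
time_s: 6.0
tcp_pos: [0.5735, -0.1537, 0.2074]
eef_rot: [179.9, -0.2, -170.2]
contact_force: [0.6, -0.6, -1.7]
gripper_width: 0.046
```

```bash
python3 -c "
from h import *
print(onz('top',(235,134),.13),onz('top',(219,269),.025))
im=wsnap('w3')
to([.473,.155,.195],-164.1)"
```

```text
[ 0.74963583 -0.03500255  0.13      ] [0.38588554 0.01786481 0.025     ]
w3 6.0 [ 0.5735 -0.1537  0.2074] [ 179.89   -0.2  -170.22]
t 6.05 pos [ 0.5729 -0.1535  0.2059] eul [ 179.85   -0.27 -170.24] F [-0.4  0.3 -2.7] w 0.0459
  d [-0.0999  0.3085 -0.0109] rv [-0.0015 -0.0051  0.1072]
```

View pics/w3.png

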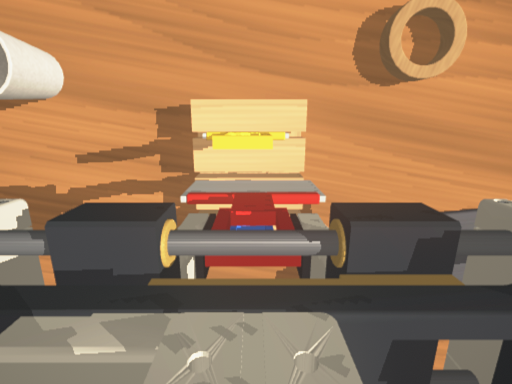

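carry_out([
  [-0.004,0.013,0,0,0,0.004],
  [-0.007,0.022,-0.001,0,0,0.009],
  [-0.009,0.028,-0.001,0,0,0.01],
  [-0.009,0.029,-0.001,0,0,0.01],
  [-0.009,0.029,-0.001,0,0,0.01],
  [-0.009,0.029,-0.001,0,0,0.01],
  [-0.009,0.029,-0.001,0,0,0.01],
  [-0.009,0.029,-0.001,0,0,0.01],
  [-0.009,0.029,-0.001,0,0,0.01],
  [-0.009,0.028,-0.001,0,0,0.01],
  [-0.007,0.022,0,0,0,0.008],
  [-0.004,0.01,0,0,0,0.003],
])

```text
time_s: 7.05
tcp_pos: [0.4607, 0.1542, 0.1795]
eef_rot: [179.8, -1.7, -164.5]
contact_force: [-0.3, -0.8, -2.1]
gripper_width: 0.0459
```

```bash
python3 -c "
from h import *
to([.473,.155,.193],-164.1)"
```

```text
t 7.05 pos [0.4607 0.1542 0.1795] eul [ 179.77   -1.7  -164.48] F [-0.3 -0.8 -2.1] w 0.0459
  d [0.0123 0.0008 0.0135] rv [ 0.0041 -0.0296  0.0066]
```

carry_out([
  [0.008,0.001,0.015,0.004,-0.025,0.006],
  [0.001,0,0.003,0,-0.01,0.001],
  [0,0,0.001,0,0,0],
])

```text
time_s: 7.3
tcp_pos: [0.4665, 0.1571, 0.1961]
eef_rot: [-179.8, 0.1, -163.8]
contact_force: [-1.3, -0.1, -2.7]
gripper_width: 0.0456
```

```bash
python3 -c "
from h import *
to([.473,.155,.193],-164.1)
im=r.capture('scene')[:,:,::-1]; cv2.imwrite('pics/s1.png',im); cv2.imwrite('pics/s1c.png',cv2.resize(im[150:320,260:420],None,fx=3.5,fy=3.5,interpolation=cv2.INTER_CUBIC))"
```

```text
t 7.3 pos [0.4665 0.1571 0.1961] eul [-1.7981e+02  8.0000e-02 -1.6378e+02] F [-1.3 -0.1 -2.7] w 0.0456
  d [ 0.0065 -0.0021 -0.0031] rv [ 0.0028  0.0023 -0.0055]
```

View pics/s1c.png

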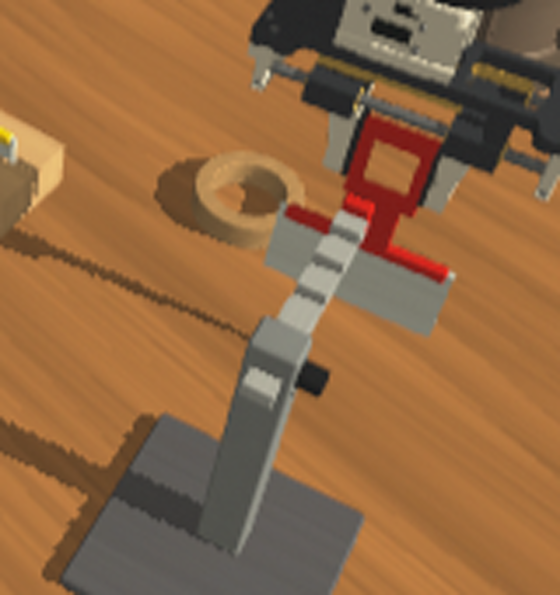

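```bash
cat >> h.py <<'E'
V=np.array([.9616,.2745]);V/=np.linalg.norm(V);Nn=np.array([-V[1],V[0]]);Mc=np.array([.5652,.1808])
def hk(k,off,zt,yaw=-164.1,tb=0.032):
    # k: -1 front 0 mid 1 rear ; off: TCP ahead of bar along V ; zt target z
    s=r.get_state(); p=s['tcp_pos']; tgt=Mc+V*(0.028*k+off); e=tgt-p[:2]
    print('along-left mm',(e@V*1e3).round(1),'lat-left mm',(e@Nn*1e3).round(1),'bar_z',((p[2]+tb)*1e3).round(1))
    to([*tgt,zt],yaw)
E
python3 -c "
from h import *
hk(1,.0014,.193)
print('unit V',V,'N',Nn)"
```

```text
along-left mm 130.3 lat-left mm -4.2 bar_z 228.5
t 7.35 pos [0.467  0.1571 0.1965] eul [-1.7982e+02  1.2000e-01 -1.6380e+02] F [ 0.4  0.2 -1.7] w 0.0458
  d [ 0.1265  0.0318 -0.0035] rv [ 0.0025  0.0028 -0.0053]
unit V [0.96158807 0.27449659] N [-0.27449659  0.96158807]
```

carry_out([
  [0.006,-0.003,-0.003,0.002,0.002,-0.004],
  [0.005,0.0,-0.001,0,0,-0.001],
  [0,0,0,0,0,0],
])

```text
time_s: 7.6
tcp_pos: [0.4788, 0.1521, 0.1919]
eef_rot: [-180.0, 0.0, -164.2]
contact_force: [0.6, 0.6, -2.6]
gripper_width: 0.0456
```

```bash
python3 -c "
from h import *
hk(1,.0014,.193)"
```

```text
along-left mm 120.4 lat-left mm 3.9 bar_z 223.9
t 7.6 pos [0.4788 0.1521 0.1919] eul [-1.7999e+02  1.0000e-02 -1.6423e+02] F [ 0.6  0.6 -2.6] w 0.0456
  d [0.1147 0.0368 0.0011] rv [0.0001 0.0002 0.0023]
```

carry_out([
  [0.003,0.0035,0.002,0,0,0.001],
  [0.003,0.001,0.001,0,0,0.001],
  [0,0,0,0,0,0],
  [0,0,0,0,0,0],
])

```text
time_s: 7.93
tcp_pos: [0.4861, 0.1552, 0.1939]
eef_rot: [-179.9, -0.1, -164.3]
contact_force: [-0.5, -0.7, -2.9]
gripper_width: 0.0457
```

```bash
python3 -c "
from h import *
hk(1,.0014,.193)"
```

```text
along-left mm 112.5 lat-left mm 3.0 bar_z 225.9
t 7.93 pos [0.4861 0.1552 0.1939] eul [-1.7995e+02 -1.3000e-01 -1.6434e+02] F [-0.5 -0.7 -2.9] w 0.0457
  d [ 0.1073  0.0337 -0.0009] rv [ 0.0015 -0.0019  0.0042]
```

carry_out([
  [0.007,0.004,0,0,-0.001,0.002],
  [0.009,0.003,0,0,0,0.002],
  [0.009,0.0026,0.0005,0,0,0],
  [0.009,0.0026,0,0,0,0],
  [0.003,0.001,0,0,0,0],
])

```text
time_s: 8.35
tcp_pos: [0.5267, 0.17, 0.1948]
eef_rot: [-179.9, -0.0, -164.0]
contact_force: [-0.2, -0.4, -2.1]
gripper_width: 0.0461
```

```bash
python3 -c "
from h import *
hk(1,.0014,.193)"
```

```text
along-left mm 69.3 lat-left mm -0.2 bar_z 226.8
t 8.35 pos [0.5267 0.17   0.1948] eul [-1.7994e+02 -1.0000e-02 -1.6403e+02] F [-0.2 -0.4 -2.1] w 0.0461
  d [ 0.0667  0.0189 -0.0018] rv [ 0.0011  0.0001 -0.0013]
```

carry_out([
  [0.009,0.0026,-0.001,0,0,0],
  [0.01,0.0028,0,0,0,0],
  [0.01,0.0028,0,0,0,0],
  [0.01,0.0028,0,0,0,0],
  [0.01,0.0028,0,0,0,0],
  [0.004,0.001,0,0,0,0],
  [0,0,0,0,0,0],
])

```text
time_s: 8.93
tcp_pos: [0.5873, 0.1867, 0.192]
eef_rot: [-179.9, -0.1, -164.1]
contact_force: [0.2, 0.5, -2.9]
gripper_width: 0.046
```

```bash
python3 -c "
from h import *
hk(1,.0014,.180)"
```

```text
along-left mm 6.5 lat-left mm 0.4 bar_z 224.0
t 8.93 pos [0.5873 0.1867 0.192 ] eul [-1.7989e+02 -1.1000e-01 -1.6406e+02] F [ 0.2  0.5 -2.9] w 0.046
  d [ 0.0062  0.0022 -0.012 ] rv [ 0.0023 -0.0013 -0.0007]
```

carry_out([
  [0.004,0.0015,-0.004,0.001,-0.001,0],
  [0.002,0.0005,-0.004,0.001,0,0],
  [0.001,0,-0.001,0,0,0],
  [0,0,0,0,0,0],
])

```text
time_s: 9.27
tcp_pos: [0.5944, 0.1885, 0.1814]
eef_rot: [-180.0, -0.1, -164.1]
contact_force: [-0.1, -0.3, -2.4]
gripper_width: 0.046
```

```bash
python3 -c "
from h import *
hk(1,.0014,.180)
im=wsnap('w4'); cv2.imwrite('pics/w4c.png',cv2.resize(im[60:290,170:340,::-1],None,fx=2.6,fy=2.6,interpolation=cv2.INTER_CUBIC))"
```

```text
along-left mm -0.8 lat-left mm 0.6 bar_z 213.4
t 9.27 pos [0.5944 0.1885 0.1814] eul [-1.7999e+02 -1.0000e-01 -1.6408e+02] F [-0.1 -0.3 -2.4] w 0.046
  d [-0.0009  0.0004 -0.0014] rv [ 0.0006 -0.0016 -0.0003]
w4 9.2667 [0.5944 0.1885 0.1814] [-1.7999e+02 -1.0000e-01 -1.6408e+02]
```

View pics/w4c.png

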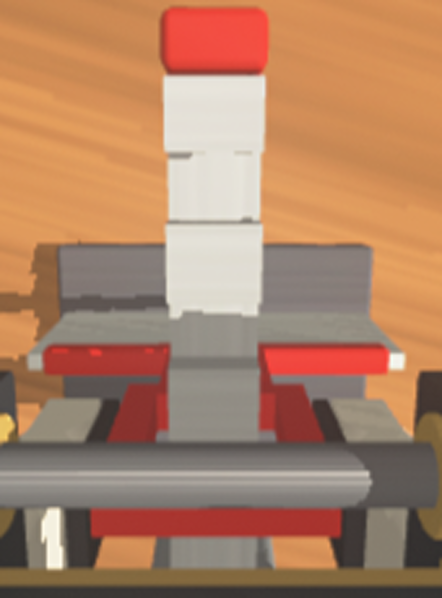

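carry_out([
  [-0.0005,0.0005,-0.002,0,-0.001,0],
  [0,0,-0.002,0,0,0],
  [0,0,-0.001,0,0,0],
])

```text
time_s: 9.57
tcp_pos: [0.5933, 0.189, 0.1768]
eef_rot: [-180.0, 0.0, -164.1]
contact_force: [0.2, -0.4, -2.0]
gripper_width: 0.0456
```

```bash
python3 -c "
from h import *
hk(1,.0014,.168)"
```

```text
along-left mm 0.2 lat-left mm -0.2 bar_z 208.8
t 9.57 pos [0.5933 0.189  0.1768] eul [-1.8000e+02  1.0000e-02 -1.6407e+02] F [ 0.2 -0.4 -2. ] w 0.0456
  d [ 0.0002 -0.0001 -0.0088] rv [ 0.      0.0001 -0.0005]
```

carry_out([
  [0,0,-0.002,0,0,0],
  [0,0,-0.0015,0,0,0],
])

```text
time_s: 9.73
tcp_pos: [0.5931, 0.1891, 0.1733]
eef_rot: [180.0, 0.0, -164.1]
contact_force: [0.3, 0.9, -2.2]
gripper_width: 0.0457
```

```bash
python3 -c "
from h import *
hk(1,.0014,.168)"
```

```text
along-left mm 0.3 lat-left mm -0.3 bar_z 205.3
t 9.73 pos [0.5931 0.1891 0.1733] eul [ 1.7999e+02  4.0000e-02 -1.6406e+02] F [ 0.3  0.9 -2.2] w 0.0457
  d [ 0.0004 -0.0002 -0.0053] rv [-0.0003  0.0006 -0.0008]
```

Already about 4 mm below the tooth level with no contact, so the bar is in the notch. I'll keep lowering it gently.

carry_out([
  [0,0,-0.0015,0,0,0],
  [0,0,-0.001,0,0,0],
  [0,0,-0.001,0,0,0],
])

```text
time_s: 9.98
tcp_pos: [0.593, 0.1891, 0.1695]
eef_rot: [180.0, 0.0, -164.0]
contact_force: [0.8, -0.7, -2.7]
gripper_width: 0.0454
```

```bash
python3 -c "
from h import *
hk(1,.0014,.168)"
```

```text
along-left mm 0.4 lat-left mm -0.4 bar_z 201.5
t 9.98 pos [0.593  0.1891 0.1695] eul [ 1.7999e+02  4.0000e-02 -1.6405e+02] F [ 0.8 -0.7 -2.7] w 0.0454
  d [ 0.0005 -0.0002 -0.0015] rv [-0.0004  0.0007 -0.0009]
```

carry_out([
  [0,0,-0.001,0,0,0],
  [0,0,-0.001,0,0,0],
])

```text
time_s: 10.15
tcp_pos: [0.593, 0.189, 0.1678]
eef_rot: [-180.0, 0.1, -164.0]
contact_force: [-5.0, 1.3, 9.1]
gripper_width: 0.0457
```

```bash
python3 -c "
from h import *
hk(1,.0014,.168)"
```

```text
along-left mm 0.4 lat-left mm -0.3 bar_z 199.8
t 10.15 pos [0.593  0.189  0.1678] eul [-1.8000e+02  5.0000e-02 -1.6404e+02] F [-5.   1.3  9.1] w 0.0457
  d [ 0.0004 -0.0002  0.0002] rv [-0.0002  0.0009 -0.0011]
```

carry_out([
  [0,0,0.0003,0,0,0],
  [0,0,0,0,0,0],
  [0,0,0,0,0,0],
  [0,0,0,0,0,0],
  [0,0,0,0,0,0],
], fingers=-1)

```text
time_s: 10.57
tcp_pos: [0.5944, 0.1895, 0.1697]
eef_rot: [180.0, 0.3, -164.0]
contact_force: [-0.3, -0.5, -0.9]
gripper_width: 0.0739
```

```bash
python3 -c "
from h import *
hk(1,.0014,.26)
im=r.capture('scene')[:,:,::-1]; cv2.imwrite('pics/s2c.png',cv2.resize(im[150:320,260:420],None,fx=3.5,fy=3.5,interpolation=cv2.INTER_CUBIC))"
```

```text
along-left mm -1.1 lat-left mm -0.4 bar_z 201.7
t 10.57 pos [0.5944 0.1895 0.1697] eul [ 179.99    0.26 -164.01] F [-0.3 -0.5 -0.9] w 0.0739
  d [-0.0009 -0.0007  0.0903] rv [-0.0014  0.0043 -0.0016]
```

View pics/s2c.png

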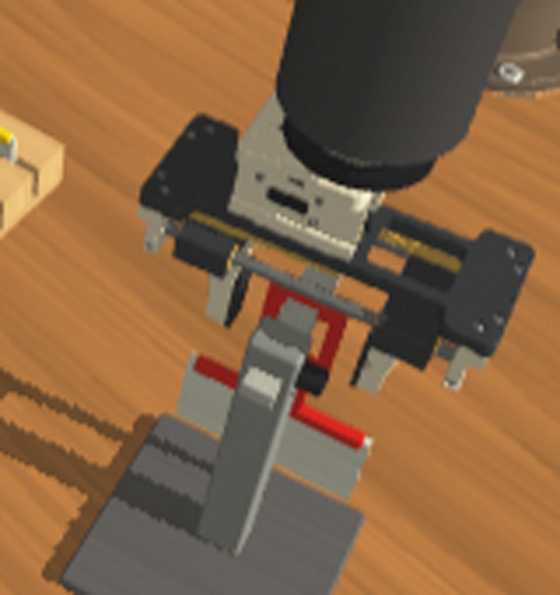

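carry_out([
  [0,0,0.01,0,0.003,0],
  [0,0,0.02,0,0,0],
  [0,0,0.025,0,0,0],
  [0,0,0.025,0,0,0],
  [-0.008,-0.03,0.01,0,0,-0.01],
  [-0.008,-0.038,0,0,0,-0.015],
  [-0.008,-0.038,0,0,0,-0.015],
  [-0.008,-0.038,0,0,0,-0.015],
  [-0.008,-0.038,0,0,0,-0.015],
  [-0.008,-0.038,-0.005,0,0,-0.015],
  [-0.008,-0.038,-0.01,0,0,-0.015],
  [-0.008,-0.038,-0.01,0,0,-0.01],
])

```text
time_s: 11.62
tcp_pos: [0.5298, -0.1115, 0.2496]
eef_rot: [-179.9, 0.7, -169.9]
contact_force: [0.4, -0.2, -0.6]
gripper_width: 0.0873
```

```bash
python3 -c "
from h import *
to([.5273,-.1687,.2],-170.2)"
```

```text
t 11.62 pos [ 0.5298 -0.1115  0.2496] eul [-179.92    0.69 -169.9 ] F [ 0.4 -0.2 -0.6] w 0.0873
  d [-0.0025 -0.0572 -0.0496] rv [-0.0007  0.012  -0.0052]
```

carry_out([
  [-0.001,-0.025,-0.015,0,0.005,-0.003],
  [-0.001,-0.012,-0.015,0,0.004,0],
  [0,-0.004,-0.01,0,0,0],
  [0,0,0,0,0,0],
  [0,0,0,0,0,0],
])

```text
time_s: 12.03
tcp_pos: [0.5249, -0.1614, 0.2116]
eef_rot: [-180.0, 0.3, -170.6]
contact_force: [-0.4, 0.8, 0.4]
gripper_width: 0.0874
```

```bash
python3 -c "
from h import *
to([.5273,-.1687,.116],-170.2)"
```

```text
t 12.03 pos [ 0.5249 -0.1614  0.2116] eul [-179.96    0.31 -170.57] F [-0.4  0.8  0.4] w 0.0874
  d [ 0.0024 -0.0073 -0.0956] rv [-0.0003  0.0054  0.0065]
```

carry_out([
  [0.002,-0.006,-0.02,0,0.004,0.006],
  [0,-0.002,-0.02,0,0.001,0.001],
  [0,0,-0.02,0,0.001,0],
  [0,0,-0.018,0,0.001,0],
  [0,0,-0.007,0,0,0],
  [0,0,0,0,0,0],
  [0,0,0,0,0,0],
])

```text
time_s: 12.62
tcp_pos: [0.5338, -0.1636, 0.1322]
eef_rot: [-179.8, 0.6, -169.6]
contact_force: [0.6, -0.3, 0.5]
gripper_width: 0.0875
```

```bash
python3 -c "
from h import *
to([.5273,-.1687,.116],-170.2)"
```

```text
t 12.62 pos [ 0.5338 -0.1636  0.1322] eul [-179.84    0.56 -169.61] F [ 0.6 -0.3  0.5] w 0.0875
  d [-0.0065 -0.0051 -0.0162] rv [ 0.0011  0.0102 -0.0103]
```

carry_out([
  [-0.007,-0.005,-0.012,0.001,0.01,-0.01],
  [-0.002,-0.001,-0.003,0,0.002,-0.001],
  [0,0,0,0,0,0],
  [0,0,0,0,0,0],
])

```text
time_s: 12.95
tcp_pos: [0.5265, -0.1692, 0.1198]
eef_rot: [-180.0, 0.1, -170.2]
contact_force: [0.2, -0.4, 0.6]
gripper_width: 0.0878
```

```bash
python3 -c "
from h import *
to([.5273,-.1687,.116],-170.2)"
```

```text
t 12.95 pos [ 0.5265 -0.1692  0.1198] eul [-1.7995e+02  1.4000e-01 -1.7017e+02] F [ 0.2 -0.4  0.6] w 0.0878
  d [ 0.0008  0.0005 -0.0038] rv [ 0.0004  0.0025 -0.0004]
```

carry_out([
  [0.0005,0.0005,-0.004,0,0.002,0],
  [0,0,-0.001,0,0,0],
  [0,0,-0.0005,0,0,0],
  [0,0,-0.0005,0,0,0],
  [0,0,-0.0005,0,0,0],
  [0,0,-0.0005,0,0,0],
  [0,0,0,0,0,0],
  [0,0,0,0,0,0],
  [0,0,0,0,0,0],
  [0,0,0,0,0,0],
], fingers=1, force=22)

```text
time_s: 13.78
tcp_pos: [0.528, -0.169, 0.1136]
eef_rot: [-179.9, 0.2, -170.2]
contact_force: [1.0, 0.3, -0.3]
gripper_width: 0.0459
```

```bash
python3 -c "
from h import *
to([.5273,-.1687,.116],-170.2)"
```

```text
t 13.78 pos [ 0.528  -0.169   0.1136] eul [-1.7993e+02  1.6000e-01 -1.7020e+02] F [ 1.   0.3 -0.3] w 0.0459
  d [-0.0007  0.0003  0.0024] rv [ 0.0007  0.0029 -0.0001]
```

carry_out([
  [0,0,0.008,0,0.003,0],
  [0,0,0.015,0,0,0],
  [0,0,0.02,0,0,0],
  [0,0,0.02,0,0,0],
  [0,0,0.015,0,0,0],
  [-0.002,0.01,0.003,0,0,0.003],
  [-0.004,0.02,0.001,0,0,0.008],
  [-0.005,0.029,0.001,0,0,0.01],
  [-0.005,0.029,0,0,0,0.01],
  [-0.005,0.029,0,0,0,0.01],
  [-0.005,0.029,0,0,0,0.01],
  [-0.005,0.029,0,0,0,0.01],
])

```text
time_s: 14.78
tcp_pos: [0.4927, 0.0106, 0.2006]
eef_rot: [179.9, -0.2, -167.1]
contact_force: [0.6, 0.3, -1.3]
gripper_width: 0.0458
```

```bash
python3 -c "
from h import *
to([.473,.154,.191],-164.1)"
```

```text
t 14.78 pos [0.4927 0.0106 0.2006] eul [ 179.92   -0.22 -167.07] F [ 0.6  0.3 -1.3] w 0.0458
  d [-0.0197  0.1434 -0.0096] rv [-0.0004 -0.0041  0.0518]
```

carry_out([
  [-0.004,0.028,0,0,-0.002,0.01],
  [-0.004,0.028,0,0,-0.002,0.01],
  [-0.004,0.028,0,0,-0.002,0.01],
  [-0.002,0.02,0,0,-0.002,0.008],
  [-0.001,0.01,0,0,-0.002,0.003],
  [0,0,0,0,-0.002,0],
  [0,0,0,0,0,0],
])

```text
time_s: 15.37
tcp_pos: [0.4699, 0.1368, 0.1993]
eef_rot: [180.0, 0.3, -164.2]
contact_force: [-0.4, -0.6, -1.9]
gripper_width: 0.0461
```

```bash
python3 -c "
from h import *
hk(0,.0007,.191,tb=.0344)"
```

```text
along-left mm 104.4 lat-left mm 16.2 bar_z 233.7
t 15.37 pos [0.4699 0.1368 0.1993] eul [ 179.98    0.27 -164.18] F [-0.4 -0.6 -1.9] w 0.0461
  d [ 0.0959  0.0442 -0.0083] rv [-0.0017  0.0044  0.0014]
```

carry_out([
  [-0.002,0.006,-0.004,0,0.003,0],
  [-0.001,0.006,-0.003,0,0,0],
  [0,0.002,-0.001,0,0,0],
  [0,0,0,0,0,0],
  [0,0,0,0,0,0],
])

```text
time_s: 15.78
tcp_pos: [0.4657, 0.15, 0.1896]
eef_rot: [179.9, -0.0, -164.3]
contact_force: [0.1, -0.3, -1.5]
gripper_width: 0.0458
```

```bash
python3 -c "
from h import *
hk(0,.0007,.191,tb=.0344)"
```

```text
along-left mm 104.9 lat-left mm 2.3 bar_z 224.0
t 15.78 pos [0.4657 0.15   0.1896] eul [ 1.7995e+02 -4.0000e-02 -1.6434e+02] F [ 0.1 -0.3 -1.5] w 0.0458
  d [0.1002 0.031  0.0014] rv [-0.0006 -0.001   0.0041]
```

carry_out([
  [0.006,0.004,0.001,0,0,0.002],
  [0.009,0.0028,0.0005,0,0,0.002],
  [0.009,0.0026,0,0,0,0],
  [0.009,0.0026,0,0,0,0],
  [0.003,0.001,0,0,0,0],
])

```text
time_s: 16.2
tcp_pos: [0.5059, 0.1633, 0.1918]
eef_rot: [179.9, 0.0, -164.1]
contact_force: [1.0, 0.3, -0.8]
gripper_width: 0.0457
```

```bash
python3 -c "
from h import *
hk(0,.0007,.191,tb=.0344)"
```

```text
along-left mm 62.5 lat-left mm 0.5 bar_z 226.2
t 16.2 pos [0.5059 0.1633 0.1918] eul [ 1.7995e+02  3.0000e-02 -1.6414e+02] F [ 1.   0.3 -0.8] w 0.0457
  d [ 0.06    0.0177 -0.0008] rv [-0.001   0.0002  0.0007]
```

carry_out([
  [0.008,0.0026,0,0,0,0],
  [0.009,0.0026,0,0,0,0],
  [0.009,0.0026,0,0,0,0],
  [0.009,0.0026,0,0,0,0],
  [0.007,0.002,0,0,0,0],
  [0.003,0.001,0,0,0,0],
  [0,0,0,0,0,0],
])

```text
time_s: 16.78
tcp_pos: [0.5577, 0.1782, 0.1903]
eef_rot: [180.0, -0.1, -164.2]
contact_force: [0.1, 0.2, -1.4]
gripper_width: 0.0456
```

```bash
python3 -c "
from h import *
hk(0,.0007,.178,tb=.0344)"
```

```text
along-left mm 8.6 lat-left mm 0.5 bar_z 224.7
t 16.78 pos [0.5577 0.1782 0.1903] eul [ 1.8000e+02 -7.0000e-02 -1.6422e+02] F [ 0.1  0.2 -1.4] w 0.0456
  d [ 0.0081  0.0028 -0.0123] rv [ 0.0003 -0.0012  0.0021]
```

carry_out([
  [0.005,0.0018,-0.004,0,-0.001,0.001],
  [0.002,0.0008,-0.004,0,0,0.001],
  [0.001,0,-0.001,0,0,0],
  [0,0,0,0,0,0],
])

```text
time_s: 17.12
tcp_pos: [0.5659, 0.1809, 0.18]
eef_rot: [-180.0, -0.1, -164.1]
contact_force: [-0.1, -0.4, -1.6]
gripper_width: 0.0461
```

```bash
python3 -c "
from h import *
hk(0,.0007,.178,tb=.0344)"
```

```text
along-left mm 0.1 lat-left mm 0.1 bar_z 214.4
t 17.12 pos [0.5659 0.1809 0.18  ] eul [-1.7999e+02 -6.0000e-02 -1.6409e+02] F [-0.1 -0.4 -1.6] w 0.0461
  d [ 0.      0.0001 -0.002 ] rv [ 0.0004 -0.0009 -0.0001]
```

carry_out([
  [0,0,-0.002,0,-0.001,0],
  [0,0,-0.002,0,0,0],
  [0,0,-0.002,0,0,0],
])

```text
time_s: 17.37
tcp_pos: [0.5655, 0.1808, 0.1739]
eef_rot: [-180.0, 0.0, -164.1]
contact_force: [0.8, 0.1, -1.8]
gripper_width: 0.0462
```

```bash
python3 -c "
from h import *
hk(0,.0007,.1656,tb=.0344)"
```

```text
along-left mm 0.5 lat-left mm 0.1 bar_z 208.3
t 17.37 pos [0.5655 0.1808 0.1739] eul [-1.7998e+02  2.0000e-02 -1.6408e+02] F [ 0.8  0.1 -1.8] w 0.0462
  d [ 0.0004  0.0002 -0.0083] rv [ 0.0002  0.0004 -0.0003]
```

carry_out([
  [0.0003,0,-0.0015,0,0,0],
  [0,0,-0.0015,0,0,0],
])

```text
time_s: 17.53
tcp_pos: [0.5655, 0.1808, 0.1707]
eef_rot: [-180.0, 0.0, -164.1]
contact_force: [0.0, 0.5, -1.9]
gripper_width: 0.0457
```

```bash
python3 -c "
from h import *
hk(0,.0007,.1656,tb=.0344)"
```

```text
along-left mm 0.4 lat-left mm 0.1 bar_z 205.1
t 17.53 pos [0.5655 0.1808 0.1707] eul [-1.7999e+02  3.0000e-02 -1.6407e+02] F [ 0.   0.5 -1.9] w 0.0457
  d [ 0.0004  0.0002 -0.0051] rv [ 0.      0.0005 -0.0005]
```

carry_out([
  [0.0002,0,-0.0015,0,0,0],
  [0,0,-0.001,0,0,0],
  [0,0,-0.001,0,0,0],
])

```text
time_s: 17.78
tcp_pos: [0.5656, 0.1807, 0.1669]
eef_rot: [-180.0, 0.0, -164.1]
contact_force: [0.9, 0.6, -2.8]
gripper_width: 0.0458
```

```bash
python3 -c "
from h import *
hk(0,.0007,.1656,tb=.0344)"
```

```text
along-left mm 0.4 lat-left mm 0.2 bar_z 201.3
t 17.78 pos [0.5656 0.1807 0.1669] eul [-1.7999e+02  4.0000e-02 -1.6407e+02] F [ 0.9  0.6 -2.8] w 0.0458
  d [ 0.0003  0.0003 -0.0013] rv [-0.0001  0.0006 -0.0005]
```

carry_out([
  [0,0,-0.0008,0,0,0],
  [0,0,-0.0006,0,0,0],
])

```text
time_s: 17.95
tcp_pos: [0.5656, 0.1807, 0.1654]
eef_rot: [-180.0, 0.0, -164.1]
contact_force: [-3.9, -0.3, 5.5]
gripper_width: 0.046
```

```bash
python3 -c "
from h import *
hk(0,.0007,.1656,tb=.0344)"
```

```text
along-left mm 0.3 lat-left mm 0.2 bar_z 199.8
t 17.95 pos [0.5656 0.1807 0.1654] eul [-1.7999e+02  3.0000e-02 -1.6407e+02] F [-3.9 -0.3  5.5] w 0.046
  d [0.0003 0.0003 0.0002] rv [ 0.0001  0.0006 -0.0005]
```

carry_out([
  [0,0,0.0003,0,0,0],
  [0,0,0,0,0,0],
  [0,0,0,0,0,0],
  [0,0,0,0,0,0],
  [0,0,0,0,0,0],
  [0,0,0,0,0,0],
], fingers=-1)

```text
time_s: 18.45
tcp_pos: [0.5668, 0.1812, 0.1672]
eef_rot: [180.0, 0.2, -164.0]
contact_force: [-0.6, 0.2, 0.0]
gripper_width: 0.08
```

```bash
python3 -c "
from h import *
hk(0,.0007,.26,tb=.0344)"
```

```text
along-left mm -0.9 lat-left mm 0.1 bar_z 201.6
t 18.45 pos [0.5668 0.1812 0.1672] eul [ 180.      0.21 -164.04] F [-0.6  0.2  0. ] w 0.08
  d [-0.0009 -0.0002  0.0928] rv [-0.0011  0.0036 -0.001 ]
```

carry_out([
  [0,0,0.01,0,0.003,0],
  [0,0,0.02,0,0,0],
  [0,0,0.025,0,0,0],
  [0,0,0.025,0,0,0],
  [0.005,-0.03,0.01,0,0,-0.01],
  [0.006,-0.038,0,0,0,-0.015],
  [0.006,-0.038,0,0,0,-0.015],
  [0.006,-0.038,0,0,0,-0.015],
  [0.006,-0.038,0,0,0,-0.015],
  [0.006,-0.038,-0.005,0,0,-0.015],
  [0.006,-0.038,-0.01,0,0,-0.015],
  [0.006,-0.035,-0.01,0,0,-0.01],
])

```text
time_s: 19.45
tcp_pos: [0.6149, -0.1175, 0.24]
eef_rot: [-180.0, 0.5, -169.9]
contact_force: [1.3, 0.5, 0.1]
gripper_width: 0.0877
```

```bash
python3 -c "
from h import *
to([.6208,-.1467,.2],-170.2)
im=wsnap('w5')"
```

```text
t 19.45 pos [ 0.6149 -0.1175  0.24  ] eul [-179.96    0.52 -169.9 ] F [1.3 0.5 0.1] w 0.0877
  d [ 0.0059 -0.0292 -0.04  ] rv [-0.0009  0.009  -0.0053]
w5 19.45 [ 0.6149 -0.1175  0.24  ] [-179.96    0.52 -169.9 ]
```

View pics/w5.png

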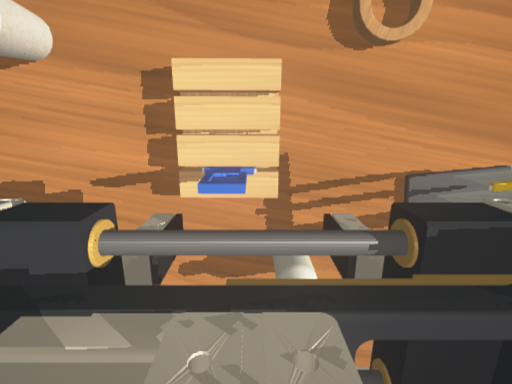

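carry_out([
  [0.003,-0.015,-0.015,0,0.005,-0.003],
  [0.002,-0.005,-0.015,0,0.003,0],
  [0,0,-0.01,0,0,0],
  [0,0,0,0,0,0],
  [0,0,0,0,0,0],
])

```text
time_s: 19.92
tcp_pos: [0.6187, -0.1485, 0.1945]
eef_rot: [-180.0, -0.3, -170.7]
contact_force: [-1.1, 0.2, 0.8]
gripper_width: 0.0881
```

```bash
python3 -c "
from h import *
to([.6208,-.1467,.103],-170.2)"
```

```text
t 19.92 pos [ 0.6187 -0.1485  0.1945] eul [-179.99   -0.26 -170.72] F [-1.1  0.2  0.8] w 0.0881
  d [ 0.0021  0.0018 -0.0915] rv [ 0.0009 -0.0044  0.0091]
```

carry_out([
  [0.001,0.001,-0.02,0,-0.001,0.007],
  [0,0,-0.02,0,0.001,0],
  [0,0,-0.02,0,0.001,0],
  [-0.001,0,-0.015,0,0.001,0],
  [0,0,-0.005,0,0,0],
  [0,0,0,0,0,0],
])

```text
time_s: 20.42
tcp_pos: [0.6222, -0.1424, 0.1189]
eef_rot: [-179.9, 0.2, -169.9]
contact_force: [0.1, -0.2, -0.0]
gripper_width: 0.088
```

```bash
python3 -c "
from h import *
to([.6208,-.1467,.103],-170.2)"
```

```text
t 20.42 pos [ 0.6222 -0.1424  0.1189] eul [-179.87    0.21 -169.88] F [ 0.1 -0.2 -0. ] w 0.088
  d [-0.0014 -0.0043 -0.0159] rv [ 0.0017  0.004  -0.0057]
```

carry_out([
  [-0.001,-0.004,-0.012,0.001,0.004,-0.006],
  [0,-0.001,-0.003,0,0,0],
  [0,0,0,0,0,0],
  [0,0,0,0,0,0],
])

```text
time_s: 20.75
tcp_pos: [0.6235, -0.1466, 0.1065]
eef_rot: [-179.9, 0.3, -170.1]
contact_force: [0.0, -0.3, -0.3]
gripper_width: 0.0875
```

```bash
python3 -c "
from h import *
to([.6208,-.1467,.103],-170.2)"
```

```text
t 20.75 pos [ 0.6235 -0.1466  0.1065] eul [-179.9     0.26 -170.11] F [ 0.  -0.3 -0.3] w 0.0875
  d [-0.0027 -0.0001 -0.0035] rv [ 0.001   0.0048 -0.0016]
```

carry_out([
  [-0.003,0,-0.003,0.001,0.005,-0.001],
  [-0.0005,0,-0.001,0,0.001,0],
  [0,0,-0.0003,0,0,0],
  [0,0,-0.0003,0,0,0],
  [0,0,-0.0003,0,0,0],
  [0,0,-0.0003,0,0,0],
  [0,0,0,0,0,0],
  [0,0,0,0,0,0],
  [0,0,0,0,0,0],
  [0,0,0,0,0,0],
], fingers=1, force=22)

```text
time_s: 21.58
tcp_pos: [0.6207, -0.147, 0.1029]
eef_rot: [-180.0, 0.1, -170.2]
contact_force: [0.4, 0.4, -0.5]
gripper_width: 0.0458
```

```bash
python3 -c "
from h import *
to([.6208,-.1467,.103],-170.2)"
```

```text
t 21.58 pos [ 0.6207 -0.147   0.1029] eul [-1.7999e+02  8.0000e-02 -1.7019e+02] F [ 0.4  0.4 -0.5] w 0.0458
  d [0.0001 0.0003 0.0001] rv [ 0.      0.0014 -0.0001]
```

carry_out([
  [0,0,0.008,0,0.001,0],
  [0,0,0.015,0,0,0],
  [0,0,0.02,0,0,0],
  [0,0,0.025,0,0,0],
  [0,0,0.018,0,0,0],
  [-0.005,0.01,0.003,0,0,0.003],
  [-0.011,0.02,0.001,0,0,0.008],
  [-0.014,0.027,0.001,0,0,0.01],
  [-0.014,0.027,0,0,0,0.01],
  [-0.014,0.027,0,0,0,0.01],
  [-0.014,0.027,0,0,0,0.01],
  [-0.014,0.027,0,0,0,0.01],
])

```text
time_s: 22.58
tcp_pos: [0.529, 0.0216, 0.1964]
eef_rot: [179.9, -0.2, -167.0]
contact_force: [1.6, 0.9, -1.9]
gripper_width: 0.0457
```

```bash
python3 -c "
from h import *
to([.473,.154,.192],-164.1)"
```

```text
t 22.58 pos [0.529  0.0216 0.1964] eul [ 1.7991e+02 -1.7000e-01 -1.6702e+02] F [ 1.6  0.9 -1.9] w 0.0457
  d [-0.056   0.1324 -0.0044] rv [-0.0008 -0.0033  0.051 ]
```

carry_out([
  [-0.012,0.026,0.001,0,-0.002,0.01],
  [-0.012,0.026,0.001,0,-0.002,0.01],
  [-0.012,0.024,0.001,0,-0.002,0.01],
  [-0.009,0.02,0.001,0,-0.002,0.008],
  [-0.003,0.01,0,0,-0.002,0.003],
  [0,0.003,0,0,-0.002,0],
  [0,0,0,0,0,0],
])

```text
time_s: 23.17
tcp_pos: [0.4694, 0.1405, 0.1988]
eef_rot: [179.9, 0.4, -164.2]
contact_force: [-0.5, -0.0, -1.0]
gripper_width: 0.046
```

```bash
python3 -c "
from h import *
hk(-1,0,.192,tb=.0331)"
```

```text
along-left mm 75.2 lat-left mm 12.5 bar_z 231.9
t 23.17 pos [0.4694 0.1405 0.1988] eul [ 179.91    0.37 -164.16] F [-0.5 -0.  -1. ] w 0.046
  d [ 0.0689  0.0326 -0.0068] rv [-0.0032  0.0057  0.001 ]
```

carry_out([
  [-0.001,0.005,-0.003,-0.001,0.003,0],
  [-0.001,0.004,-0.002,0,0,0],
  [0,0.002,-0.001,0,0,0],
  [0,0,0,0,0,0],
  [0,0,0,0,0,0],
])

```text
time_s: 23.58
tcp_pos: [0.467, 0.1505, 0.1912]
eef_rot: [180.0, 0.0, -164.3]
contact_force: [-0.6, -1.3, -1.2]
gripper_width: 0.0459
```

```bash
python3 -c "
from h import *
hk(-1,0,.192,tb=.0331)"
```

```text
along-left mm 74.8 lat-left mm 2.2 bar_z 224.3
t 23.58 pos [0.467  0.1505 0.1912] eul [ 1.7996e+02  4.0000e-02 -1.6430e+02] F [-0.6 -1.3 -1.2] w 0.0459
  d [0.0713 0.0226 0.0008] rv [-0.0009  0.0005  0.0035]
```

carry_out([
  [0.006,0.0038,0.001,0,0,0.002],
  [0.009,0.0028,0.0005,0,0,0.001],
  [0.009,0.0026,0,0,0,0],
  [0.009,0.0026,0,0,0,0],
  [0.003,0.001,0,0,0,0],
])

```text
time_s: 24.0
tcp_pos: [0.5073, 0.1635, 0.1929]
eef_rot: [180.0, 0.1, -164.2]
contact_force: [0.4, 0.1, -1.4]
gripper_width: 0.046
```

```bash
python3 -c "
from h import *
hk(-1,0,.192,tb=.0331)"
```

```text
along-left mm 32.4 lat-left mm 0.7 bar_z 226.0
t 24.0 pos [0.5073 0.1635 0.1929] eul [ 1.7997e+02  8.0000e-02 -1.6419e+02] F [ 0.4  0.1 -1.4] w 0.046
  d [ 0.031   0.0096 -0.0009] rv [-0.0009  0.0011  0.0016]
```

carry_out([
  [0.006,0.002,0,0,0,0.001],
  [0.007,0.0021,0,0,0,0],
  [0.006,0.002,0,0,0,0],
  [0.002,0.0006,0,0,0,0],
  [0,0,0,0,0,0],
])

```text
time_s: 24.42
tcp_pos: [0.5321, 0.1709, 0.1918]
eef_rot: [-180.0, -0.0, -164.2]
contact_force: [-0.3, -0.3, -1.5]
gripper_width: 0.0456
```

```bash
python3 -c "
from h import *
hk(-1,0,.180,tb=.0331)"
```

```text
along-left mm 6.5 lat-left mm 0.4 bar_z 224.9
t 24.42 pos [0.5321 0.1709 0.1918] eul [-1.7999e+02 -1.0000e-02 -1.6420e+02] F [-0.3 -0.3 -1.5] w 0.0456
  d [ 0.0061  0.0022 -0.0118] rv [ 0.0003 -0.0002  0.0017]
```

carry_out([
  [0.004,0.0015,-0.004,0,0,0.001],
  [0.0015,0.0005,-0.004,0,0,0],
  [0.0005,0,-0.001,0,0,0],
  [0,0,0,0,0,0],
])

```text
time_s: 24.75
tcp_pos: [0.5382, 0.173, 0.1816]
eef_rot: [-180.0, -0.0, -164.1]
contact_force: [0.0, 0.9, -2.1]
gripper_width: 0.0454
```

```bash
python3 -c "
from h import *
hk(-1,0,.180,tb=.0331)"
```

```text
along-left mm 0.1 lat-left mm 0.1 bar_z 214.7
t 24.75 pos [0.5382 0.173  0.1816] eul [-1.8000e+02 -5.0000e-02 -1.6413e+02] F [ 0.   0.9 -2.1] w 0.0454
  d [ 0.0001  0.0001 -0.0016] rv [ 0.0003 -0.0007  0.0006]
```

carry_out([
  [0,0,-0.002,0,-0.001,0],
  [0,0,-0.002,0,0,0],
  [0,0,-0.002,0,0,0],
])

```text
time_s: 25.0
tcp_pos: [0.5379, 0.173, 0.1755]
eef_rot: [-180.0, 0.0, -164.1]
contact_force: [0.3, -0.2, -1.2]
gripper_width: 0.0462
```

```bash
python3 -c "
from h import *
hk(-1,0,.1669,tb=.0331)"
```

```text
along-left mm 0.4 lat-left mm 0.0 bar_z 208.6
t 25.0 pos [0.5379 0.173  0.1755] eul [-1.7999e+02  4.0000e-02 -1.6412e+02] F [ 0.3 -0.2 -1.2] w 0.0462
  d [ 0.0004  0.0001 -0.0086] rv [0.     0.0007 0.0004]
```

carry_out([
  [0.0003,0,-0.0015,0,0,0],
  [0,0,-0.0015,0,0,0],
])

```text
time_s: 25.17
tcp_pos: [0.5379, 0.1729, 0.1722]
eef_rot: [-180.0, 0.0, -164.1]
contact_force: [0.1, 0.0, -2.7]
gripper_width: 0.0457
```

```bash
python3 -c "
from h import *
hk(-1,0,.1669,tb=.0331)"
```

```text
along-left mm 0.4 lat-left mm 0.1 bar_z 205.3
t 25.17 pos [0.5379 0.1729 0.1722] eul [-1.7999e+02  4.0000e-02 -1.6411e+02] F [ 0.1  0.  -2.7] w 0.0457
  d [ 0.0003  0.0002 -0.0053] rv [-0.      0.0007  0.0002]
```

carry_out([
  [0.0002,0,-0.0015,0,0,0],
  [0,0,-0.001,0,0,0],
  [0,0,-0.001,0,0,0],
])

```text
time_s: 25.42
tcp_pos: [0.538, 0.1729, 0.1683]
eef_rot: [-180.0, 0.0, -164.1]
contact_force: [0.2, -0.6, -1.0]
gripper_width: 0.0456
```

```bash
python3 -c "
from h import *
hk(-1,0,.1669,tb=.0331)"
```

```text
along-left mm 0.3 lat-left mm 0.1 bar_z 201.4
t 25.42 pos [0.538  0.1729 0.1683] eul [-1.7999e+02  4.0000e-02 -1.6411e+02] F [ 0.2 -0.6 -1. ] w 0.0456
  d [ 0.0002  0.0002 -0.0014] rv [-0.0001  0.0007  0.0002]
```

carry_out([
  [0,0,-0.0008,0,0,0],
  [0,0,-0.0006,0,0,0],
])

```text
time_s: 25.58
tcp_pos: [0.5381, 0.1729, 0.1668]
eef_rot: [-180.0, 0.0, -164.1]
contact_force: [-3.8, -0.6, 7.1]
gripper_width: 0.0461
```

```bash
python3 -c "
from h import *
hk(-1,0,.1669,tb=.0331)"
```

```text
along-left mm 0.2 lat-left mm 0.1 bar_z 199.9
t 25.58 pos [0.5381 0.1729 0.1668] eul [-1.7999e+02  4.0000e-02 -1.6410e+02] F [-3.8 -0.6  7.1] w 0.0461
  d [0.0002 0.0002 0.0001] rv [-0.      0.0008  0.0001]
```

Home in the front notch. Release.

carry_out([
  [0,0,0.0003,0,0,0],
  [0,0,0,0,0,0],
  [0,0,0,0,0,0],
  [0,0,0,0,0,0],
  [0,0,0,0,0,0],
  [0,0,0,0,0,0],
], fingers=-1)

```text
time_s: 26.08
tcp_pos: [0.539, 0.1733, 0.1682]
eef_rot: [180.0, 0.2, -164.1]
contact_force: [0.5, 0.2, -0.3]
gripper_width: 0.0807
```

carry_out([
  [0,0,0.01,0,0.003,0],
  [0,0,0.02,0,0,0],
  [0,0,0.025,0,0,0],
  [0,0,0.025,0,0,0],
  [0.005,0,0.01,0,0,0],
  [0.01,-0.01,0,0,0,0],
  [0.02,0,0,0,0,0],
  [0.02,0,0,0,0,0],
  [0.02,0.005,0,0,0,0],
  [0.015,0.01,0,0,0,0],
  [0.01,0.01,0,0,0,0],
  [0,0,0,0,0,0],
])

```text
time_s: 27.08
tcp_pos: [0.6423, 0.1872, 0.2644]
eef_rot: [179.9, 0.1, -164.1]
contact_force: [-0.3, -0.0, -0.4]
gripper_width: 0.0879
```

```bash
python3 -c "
from h import *
to([.64,.2,.26],-164.1)
im=wsnap('w6'); cv2.imwrite('pics/w6c.png',cv2.resize(im[0:220,150:360,::-1],None,fx=2.7,fy=2.7,interpolation=cv2.INTER_CUBIC))
"
```

```text
t 27.08 pos [0.6423 0.1872 0.2644] eul [ 1.7993e+02  1.4000e-01 -1.6408e+02] F [-0.3 -0.  -0.4] w 0.0879
  d [-0.0023  0.0128 -0.0044] rv [-0.0018  0.002  -0.0003]
w6 27.0833 [0.6423 0.1872 0.2644] [ 1.7993e+02  1.4000e-01 -1.6408e+02]
```

View pics/w6c.png

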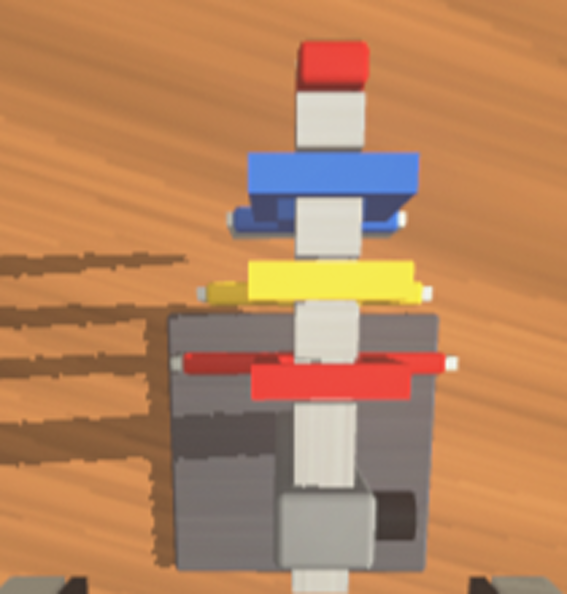

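carry_out([
  [0,-0.02,0.02,0,0,0],
  [0,-0.03,0.02,0,0,0],
  [0,-0.035,0.01,0,0,0],
  [0,-0.035,0,0,0,0],
  [0,-0.035,0,0,0,0],
  [-0.01,-0.035,0,0,0,0],
  [-0.01,-0.03,0,0,0,0],
  [0,-0.02,0,0,0,0],
  [0,0,0,0,0,0],
  [0,0,0,0,0,0],
])

```text
time_s: 27.97
tcp_pos: [0.6123, -0.0641, 0.3159]
eef_rot: [-180.0, -0.0, -163.8]
contact_force: [-0.2, 0.3, -0.4]
gripper_width: 0.0879
```

```bash
python3 -c "
from h import *
im=r.capture('scene')[:,:,::-1]; cv2.imwrite('pics/s3c.png',cv2.resize(im[150:330,240:420],None,fx=3.2,fy=3.2,interpolation=cv2.INTER_CUBIC)); cv2.imwrite('pics/s3.png',im)
t=r.capture('top')[:,:,::-1]; cv2.imwrite('pics/t3.png',t)
# bar top face centres & blade ends in w6 crop coordinates
P=lambda x,y,z: wonz('w6',((x+.5)/2.7-.5+150,(y+.5)/2.7-.5),z)
for n,x0,x1,y0,y1 in [('blu',248,418,153,193),('yel',249,414,261,301),('red',251,410,364,399)]:
    for z in(.210,.219):
        C=(P(x0,y0,z)+P(x1,y1,z))/2; e=(C[:2]-Mc); print(n,z,'along',(e@V*1e3).round(1),'lat',(e@Nn*1e3).round(1),'w',np.linalg.norm(P(x0,y0,z)-P(x1,y0,z)).round(4),'th',np.linalg.norm(P(x0,y0,z)-P(x0,y1,z)).round(4))
# blade upper edge height: large origin z=.05 -> .112 ; medium .062->.116; small .074->.120
for n,a,b,z in [('blu',(232,222),(402,220),.120),('yel',(203,294),(427,294),.116),('red',(178,362),(452,363),.112)]:
    C=(P(*a,z)+P(*b,z))/2; e=C[:2]-Mc; print(n,'blade along',(e@V*1e3).round(1),'lat',(e@Nn*1e3).round(1),'w',np.linalg.norm(P(*a,z)-P(*b,z)).round(4))
"
```

```text
blu 0.21 along -27.8 lat 0.7 w 0.0454 th 0.0099
blu 0.219 along -26.2 lat 0.1 w 0.0435 th 0.0095
yel 0.21 along -0.1 lat 0.8 w 0.0456 th 0.0106
yel 0.219 along 0.4 lat 0.2 w 0.0437 th 0.0102
red 0.21 along 27.6 lat 1.0 w 0.0455 th 0.01
red 0.219 along 26.9 lat 0.4 w 0.0436 th 0.0095
blu blade along -27.2 lat 1.1 w 0.0662
yel blade along -0.1 lat 0.9 w 0.0904
red blade along 27.2 lat 1.5 w 0.1146
```

View pics/s3c.png

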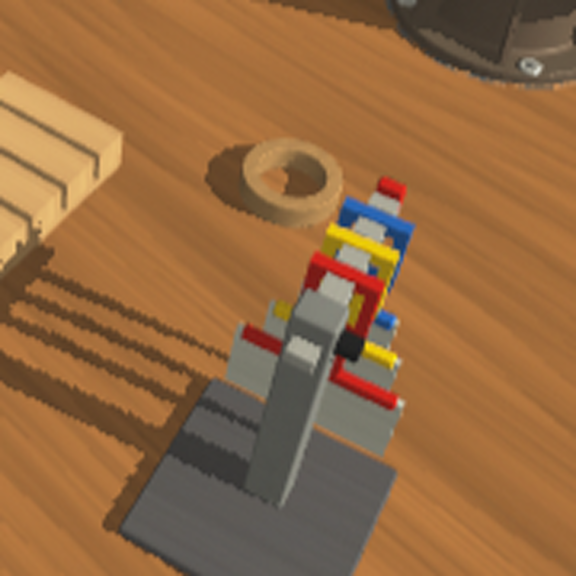

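View pics/t3.png

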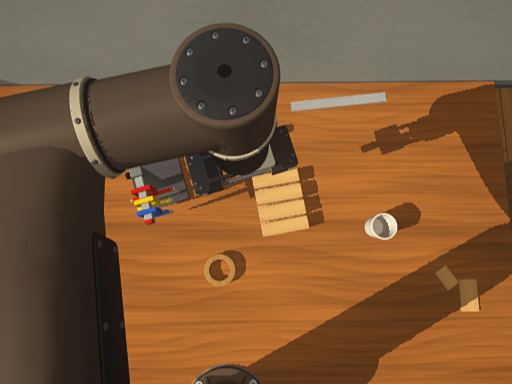

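View pics/s3.png

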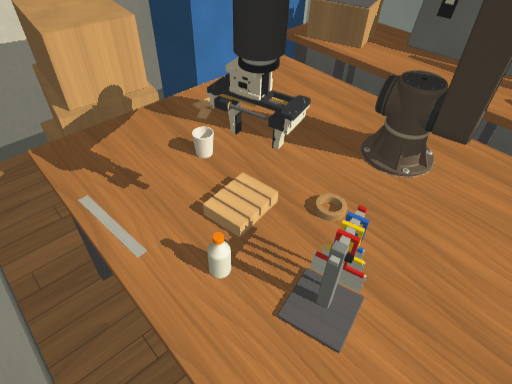

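```bash
python3 -c "
from h import *
s=r.get_state(); print(s['time_s'],s['qd'].round(2),s['contact_force'].round(1)); print(r.close_job())"
```

```text
28.0667 [ 1.12  0.69  0.34 -0.06  0.12 -0.17] [ 0.1 -0.7 -0.6]
the job is handed in; nothing more can be done
None
```

All three spreaders hang on the hook: red in the rear notch, yellow in the middle and blue in the front, hung in that order. I let each one go, moved the arm clear, and handed the job in at about 28 s.

- **Finding the notches:** I measured the notches from a close wrist-camera view. Each bar then went down into its notch in small steps without touching a tooth. They stopped at 199.8, 199.8 and 199.9 mm, against a notch floor of 200 mm. Contact force, read at the end of each move, stayed at or below about 10 N.
- **Hanging straight:** In the last wrist view the bars sit 28 mm apart, within 0.5 mm of their notch centres. Each blade is within about 0.6 mm of its bar along the arm, so they hang upright.
- **Bystanders:** The glue bottle, tape roll and cup look to be where they started in the last scene view. The arm hid the bottle in the last top view, so only the scene view shows it.
- **One disagreement:** The base plate's measured centre came out about 10 mm from the post's axis, in both the top and wrist views. I placed the spreaders by the arm and post measurements, and the fits agreed with those.

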